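# Switch off the drying plate and scoop the dried stones into the specimen tub

## Robot

A 7-joint arm with a two-finger parallel gripper is mounted at the origin on the work surface. World frame = base frame: x ahead of the robot, y to its left, z up, the work surface at z = 0. Lengths are in m, angles in rad, forces in N, time in s.
With the tool pointing down it reaches from about 0.35 to 0.9 m from the base axis. Payload 8.1 kg.
Tool frame: the origin (TCP) lies at the very end of the fingers, on their centre line; the grasp point (between the pads) lies 19 mm behind it (manip.pinch_z is the distance from the TCP to the grasp point, in m); z points along the fingers, y is the line along which they close (so a half turn about z gives the same grasp; the last joint's range is limited). The gripper opens to 85 mm and grips with 20 to 120 N. Pads are 22 mm wide; open, the fingers measure 114 mm over their backs; the gripper's body (76 mm by 85 mm) begins 54 mm behind the grasp point. The pads swing forward as they close: fully open they stand 13 mm farther back than shut.
Start: joints at [-1.206, 0.434, 0.025, 1.573, -0.012, 1.134, -0.075], TCP at [0.282, 0.558, 0.206] pointing down, gripper open.
Joint ranges: [-2.62, 2.62], [-0.44, 2.09], [-1.27, 1.32], [0.08, 2.57], [-1.32, 4.46], [0.12, 2], [-2.74, 2.74]. Speed limits (rad/s): [2.22, 2.22, 3.01, 3.01, 3.14, 3.14, 3.14].

## Interface

Orientations are given as a 3x3 rotation matrix whose columns are the frame's x, y, z axes.
In Python, from rig import manip gives the robot as it stands. The module is installed in compiled form; this text tells all that it offers.
- The arm moves only by the tool servo_tool, never from a script. Its arguments are lists of equal length, an entry for each row: "xyz": the shift along the tool's x, y, z scaled (see below), a list of three; "twist": the turn about the tool's z scaled (see below). A call has 1 to 20 rows; each row is the pose to reach, as a shift and turn from the pose commanded when the call began, along the tool's axes at that moment, turning the shorter way round; what a row does not reach only later rows make up. The controller multiplies each number of a shift by 0.1 m and each number of a turn by pi rad. A row lasts 1/8 s, in which the tool goes at most 62.5 mm and 10.7 degrees, less where a joint would pass 70% of its speed; a pose out of reach is approached as far as the arm can. A call with a number of a shift or a turn outside -1 to 1 is refused whole. A call with a gripper value outside its range is refused whole. "gripper" is the opening, from -1 (shut) to 1 (fully open), set as the call begins (left out, the last holds). The fingers move at their own pace and stop on an object; "grip_force" is the grip in N (left out, the last holds). Time passes only in rows, so rows that repeat a pose let the fingers close. It gives the time, the measured TCP pose, the force, the opening and the grip force at its end, in the units of the state.
- manip.sense(): the state, without advancing time (a new reading comes with each control period).
- manip.get_image(name): name is "side" or "top"; returns the picture (400x640x3 uint8, red, green, blue); there is no depth.
- manip.calibration(name): a dict with "fx", "fy", "cx", "cy" (pixels), "world_from_camera" (4x4, takes a point from camera to world coordinates). Camera axes: x right, y up, looking along -z (the intrinsics and any distortion apply to the point x, -y, -z); pixel columns grow to the right and rows downward; lengths in m; the calibration is good to about 2 mm. A picture is of the moment at which its call begins. calibration takes no time and is no camera call.
- manip.job_done(): hands the job in; it is judged then, once.
The state is a dict: "t": time; "q": joint angles; "qd": joint speeds; "effort": joint torques, N m; "position": TCP position; "tool_rot": TCP orientation; "contact_force": force on the tool from outside, world axes, zero at the start; "moment": the same for the moment, N m; "finger_gap": opening from 0.0 (shut) to 1.0 (fully open); "grip_force": force on a finger pad.
Only numpy, scipy, OpenCV 4.12 (cv2) and the standard library are available. Lean on these libraries where they do the work, as an engineer would, in place of code of your own. Each camera call takes 0.05 s, during which the arm holds its last target. There are 200 camera calls.

## Task

The bladder stones in the pan on the drying plate are dry and have to be packed. First switch the plate off by turning its dial fully anticlockwise to the stop; then take the scoop off its hook and with it tip every stone from the pan into the open white tub, never touching the stones with the gripper. Finally hang the scoop back on its hook and leave the tub standing upright on the bench and the other things where they are.

Things in the scene. Friction and masses are not known exactly. Their poses are not given: they have to be found in the camera images.
- warmer: drying plate: flat white box, 220 (its x) x 400 (its y) x 55 mm high, fixed to the bench. Origin: centre of its underside, z up. On its -y part lies an aluminium plate with the steel pan on it; on its +y end is a flat control deck with the dial.
- dial (a joint): black dial, vertical axis, rad: 0 = fully anticlockwise from above = off (end stop), grows clockwise to 4.6 (stop). Held by friction only (0.03 N m). Its grip is an upright bar 42 mm long, 14 mm thick, from 14 to 44 mm above the deck; at value q the bar's length lies at yaw -pi/4 - q (anticlockwise positive) from the drying plate's x axis.
- dial_grip (a point): point on the dial's axis at the height to grip the bar (37 mm above the deck, 92 mm above the bench). Nothing stands within 90 mm of it except the low deck.
- pan: open steel pan fixed on the drying plate, axes parallel to the plate's. Origin: centre of its underside. Flat floor 112 (x) x 180 (y) mm, upper side 3 mm above the origin; walls end 40 mm above the floor. The two long side walls (at +-x) stand nearly upright (6 deg), the two end walls (at +-y) lean outward 30 deg from vertical; mouth 120 x 226 mm.
- stone1: dry bladder stone, knobbly tan lump about 28 mm across and 22 mm thick, 16 g; origin at its middle. Starts lying in the pan. From 4 to 6 of the six are present. Slides on the steel of scoop and pan at slopes above about 20 deg.
- stone2: dry bladder stone, knobbly tan lump about 28 mm across and 22 mm thick, 16 g; origin at its middle. Starts lying in the pan. From 4 to 6 of the six are present. Slides on the steel of scoop and pan at slopes above about 20 deg.
- stone3: dry bladder stone, knobbly tan lump about 28 mm across and 22 mm thick, 16 g; origin at its middle. Starts lying in the pan. From 4 to 6 of the six are present. Slides on the steel of scoop and pan at slopes above about 20 deg.
- stone4: dry bladder stone, knobbly tan lump about 28 mm across and 22 mm thick, 16 g; origin at its middle. Starts lying in the pan. From 4 to 6 of the six are present. Slides on the steel of scoop and pan at slopes above about 20 deg.
- stone5: dry bladder stone, knobbly tan lump about 28 mm across and 22 mm thick, 16 g; origin at its middle. Starts lying in the pan. From 4 to 6 of the six are present. Slides on the steel of scoop and pan at slopes above about 20 deg.
- stone6: dry bladder stone, knobbly tan lump about 28 mm across and 22 mm thick, 16 g; origin at its middle. Starts lying in the pan. From 4 to 6 of the six are present. Slides on the steel of scoop and pan at slopes above about 20 deg.
- scoop: steel scoop, black upright handle, 110 g, starts hanging on the hook. Frame as it hangs: z up, x forward (its mouth, away from the stand's post), y left. Origin: grip point, on the handle's middle line. Handle 30 mm wide (y, flat sides), 14 mm thick, leaning 10 deg (lower end to -x), from 40 mm above to 70 mm below the origin; slot along x for the hook, see scoop_eye.
- scoop_lip (a point): middle of the lower front edge (lip) of the scoop's floor, at (60, 0, -134) mm in the scoop's frame. The floor runs flat from here back to scoop_heel, 2 mm thick, 60 mm wide; mouth open in front, side walls 20 mm high (ending 12 mm behind the lip), back wall 30 mm. While the scoop hangs the floor slopes 25 deg down towards the lip.
- scoop_heel (a point): middle of the lower rear edge of the scoop's floor, 85 mm behind the lip, at (-17, 0, -98) mm in the scoop's frame.
- scoop_eye (a point): middle of the top edge of the slot in the handle, which rests on the hook arm (8 mm thick) when hung; at (5, 0, 31) mm in the scoop's frame. The slot goes through the handle along x, is 18 mm wide (y) and reaches 34 mm down from here; the handle ends 10 mm above it. The centre of mass hangs straight below this point.
- stand: short steel stand, fixed; origin: foot of its 12 mm post (z up, on the bench). Base plate 110 x 100 mm; grey clamp at the top, post top 262 mm high. From it a round hook arm, 8 mm thick, runs level along the stand's -x, axis 250 mm high, out to 88 mm, then turns up: its tip ends 96 mm out, top 264 mm high.
- hook_seat (a point): point on the axis of the hook arm, 68 mm out from the post, 250 mm above the bench, where the scoop's slot rests at the start.
- tub: open round white plastic tub, loose, 220 g: 120 mm outside diameter at the rim, 104 mm at the foot, 68 mm high, wall 3 mm, floor 4 mm. Origin: centre of its underside.
- jar: bystander: small capped jar, 48 mm diameter, 65 mm high; origin under its centre
- reagent: bystander: amber bottle, 60 mm diameter, 120 mm high; origin under its centre
- tape: bystander: roll of paper tape lying flat, 84 mm diameter, 19 mm high; origin under its centre
- slide_box: bystander: cardboard slide box 35 x 82 x 30 mm; origin under its centre
- blood_tube: bystander: capped blood tube lying on its side, 80 mm long, 17 mm cap; origin under its middle
- loupe: bystander: black stand loupe, 42 mm diameter, 33 mm high; origin under its centre
Mind the look-alikes: they are no part of the job. Leave any green or purple look-alike of the tub alone. What is shaped like the scoop but yellow is not meant.

How it is judged:
On the way, in this order (a step that is already met when the one before it is completed fails the run):
1. the dial is turned fully anticlockwise to its stop (off) (value of joint dial below 0.12 rad), for 0.2 s.
2. the scoop is held by the gripper, off its hook (contact force between the fingers and scoop above 1 N and distance between scoop_eye and hook_seat above 0.08 m), for 0.2 s.
3. all the stones lie in the tub (horizontal distance between each of stone1, stone2, stone3, stone4, stone5, stone6 and tub below 0.055 m and z of stone1 in the frame of tub between 0 and 0.07 m and z of stone2 in the frame of tub between 0 and 0.07 m and z of stone3 in the frame of tub between 0 and 0.07 m and z of stone4 in the frame of tub between 0 and 0.07 m and z of stone5 in the frame of tub between 0 and 0.07 m and z of stone6 in the frame of tub between 0 and 0.07 m), for 0.3 s.
At the end, for the whole second after the job is handed in: Dial within 0.12 rad of its anticlockwise stop; every stone at rest in the tub (within 55 mm of its axis, below the rim); tub upright (0.1 rad) on the bench; scoop hanging nearly still by its slot on the hook arm; gripper clear (all of step 3 and value of joint dial below 0.12 rad and angle between tub's own z axis and vertical below 0.1 rad and height (world z) of tub below 0.008 m and x of scoop_eye in the frame of stand between -0.092 and -0.015 m and y of scoop_eye in the frame of stand between -0.018 and 0.018 m and z of scoop_eye in the frame of stand between 0.245 and 0.262 m and linear speed of scoop below 0.06 m/s and angular speed of scoop below 0.6 rad/s and linear speed of each of stone1, stone2, stone3, stone4, stone5, stone6 below 0.05 m/s); the robot touches nothing.
It fails at once if the gripper's fingers touch a stone (contact force between the fingers and stone1 above 0.5 N or contact force between the fingers and stone2 above 0.5 N or contact force between the fingers and stone3 above 0.5 N or contact force between the fingers and stone4 above 0.5 N or contact force between the fingers and stone5 above 0.5 N or contact force between the fingers and stone6 above 0.5 N).
It fails at once if the tub is tipped over (angle between tub's own z axis and vertical above 0.7 rad).
It fails at once if a bystander is moved more than 50 mm (distance of any of jar, reagent, tape, slide_box, blood_tube, loupe from where it was at the start of the episode above 0.05 m).
Of stone1, stone2, stone3, stone4, stone5, stone6 only 4 to 6 are there at a start; the rules pass over those that are not, and their reading is None.
At some moment in a run one of tub may be knocked a few centimetres aside while the robot is not near it.
Once in a run the grip may slacken for a moment while it holds something.
It also fails if it takes over 210 s, if anything falls off the work surface, if the arm or the gripper's body presses on something with over 40 N, if the wrist force passes 120 N, or if a joint passes its speed limit or range.

## Working session

There is one attempt and no reset: what is moved stays moved. The work goes in short steps, Python scripts to look and compute and a tool call to move; the robot and the scene stay as the last step left them, time stands still between calls to the robot, and variables do not carry over. Pictures are saved under pics/ and viewed, at most 14 in all, crops included, and the job is handed in when it is done.

Besides the shell and the picture viewer there is one more tool, called as name(argument=value, ...) on one line, values as JSON. servo_tool: Moves the arm, as the interface text tells. Shifts and turns lie within -1 to 1; 1 stands for 0.1 m of shift or pi rad of turn. Its arguments: {"type":"object","properties":{"xyz":{"type":"array"},"twist":{"type":"array"},"gripper":{"type":"number"},"grip_force":{"type":"number"}},"required":["xyz","twist"]}

```bash
mkdir -p pics
python3 - <<'E'
from rig import manip
import cv2,numpy as np
np.set_printoptions(precision=4,suppress=True)
for n in("side","top"):
    cv2.imwrite(f"pics/{n}0.png",cv2.resize(manip.get_image(n),(800,500),interpolation=cv2.INTER_CUBIC)[:,:,::-1])
    c=manip.calibration(n);print(n,c)
s=manip.sense();print(s,manip.pinch_z)
E
```

```text
side {'fx': 395.2231591618646, 'fy': 395.2231591618646, 'cx': 321.5616519271383, 'cy': 203.67134429556765, 'world_from_camera': array([[ 0.9474,  0.1941, -0.2545,  0.116 ],
       [-0.32  ,  0.5868, -0.7438, -1.0077],
       [ 0.005 ,  0.7861,  0.6181,  0.9194],
       [ 0.    ,  0.    ,  0.    ,  1.    ]])}
top {'fx': 418.6367753388944, 'fy': 418.6367753388944, 'cx': 310.67630655484635, 'cy': 197.73771977873233, 'world_from_camera': array([[-0.0045,  0.994 , -0.1096,  0.2854],
       [-1.    , -0.005 , -0.0042, -0.1105],
       [-0.0048,  0.1096,  0.994 ,  1.6388],
       [ 0.    ,  0.    ,  0.    ,  1.    ]])}
{'t': 0.1, 'q': array([-1.2056,  0.4351,  0.025 ,  1.574 , -0.0116,  1.134 , -0.0751]), 'qd': array([ 0.    , -0.0001, -0.0006, -0.0034, -0.0014,  0.0007, -0.0012]), 'effort': array([  0.0019, -67.1755,   1.0272, -31.6901,   0.0156,   0.0073,
         0.0001]), 'position': array([0.2817, 0.5574, 0.2052]), 'tool_rot': array([[-0.8925,  0.451 , -0.0005],
       [ 0.451 ,  0.8925, -0.0013],
       [-0.0002, -0.0013, -1.    ]]), 'contact_force': array([-0.4035,  0.0529, -0.3218]), 'moment': array([ 0.0038, -0.0321,  0.0827]), 'grip_force': 0.0, 'finger_gap': 1.0006329950929929} 0.0187
```

View pics/side0.png

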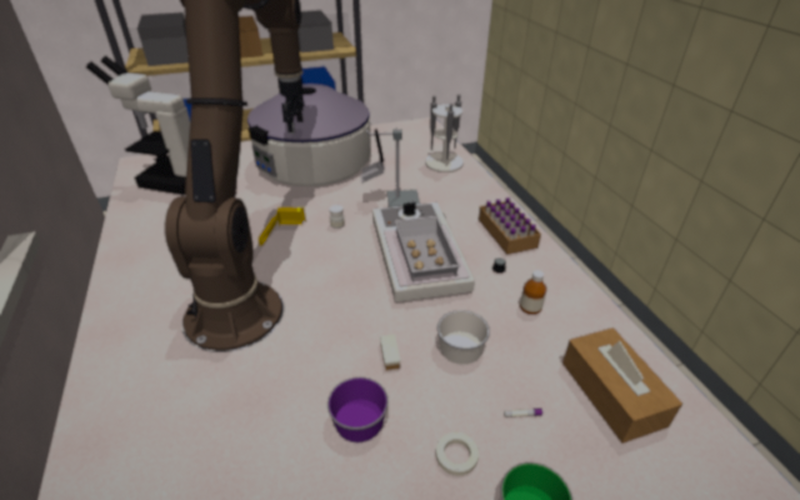

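View pics/top0.png

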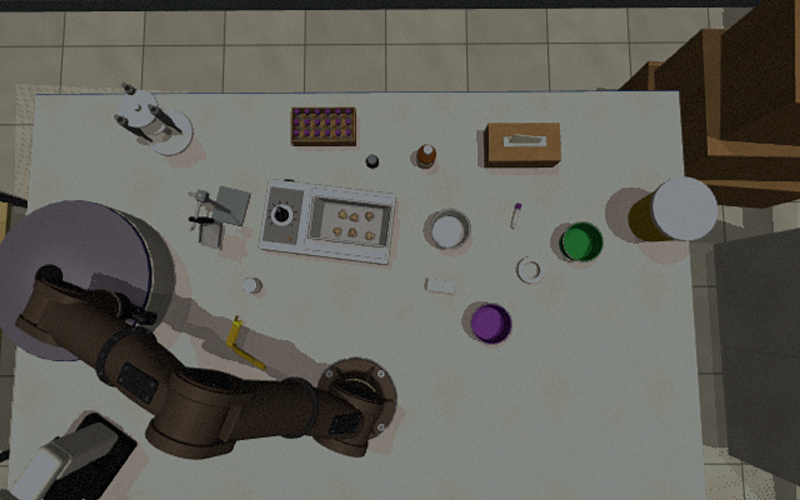

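The real things: warmer at about (328,220) in the top view, with the dial at (283,213) and the stones in the pan. The stand and hanging steel scoop are at about (205,215). The yellow scoop at (243,345) is a look-alike. The white tub is at (448,230), and the purple (490,323) and green (580,241) tubs are look-alikes. Enlarged crops will confirm this.

```bash
cat > h.py <<'E'
from rig import manip
import cv2,numpy as np
np.set_printoptions(precision=4,suppress=True)
def ray(n,u,v):
    c=manip.calibration(n);T=c["world_from_camera"]
    d=T[:3,:3]@np.array([(u-c["cx"])/c["fx"],-(v-c["cy"])/c["fy"],-1]);return T[:3,3],d
def at(n,u,v,z):
    o,d=ray(n,u,v);return o+d*(z-o[2])/d[2]
def proj(n,p):
    c=manip.calibration(n);T=c["world_from_camera"]
    q=T[:3,:3].T@(np.asarray(p)-T[:3,3]);return np.array([c["cx"]+c["fx"]*q[0]/-q[2],c["cy"]-c["fy"]*q[1]/-q[2]])
def tri(us,ut):
    A=[];b=[]
    for n,(u,v) in(("side",us),("top",ut)):
        o,d=ray(n,u,v);d=d/np.linalg.norm(d);P=np.eye(3)-np.outer(d,d);A.append(P);b.append(P@o)
    A=np.vstack(A);b=np.hstack(b);x,r,*_=np.linalg.lstsq(A,b,rcond=None);return x,np.sqrt(r)
def crop(n,x0,y0,x1,y1,k,f):
    im=manip.get_image(n)[y0:y1,x0:x1,::-1]
    im=cv2.convertScaleAbs(cv2.resize(im,None,fx=k,fy=k,interpolation=cv2.INTER_CUBIC),alpha=1.5)
    for u in range((x0//10+1)*10,x1,10): cv2.putText(im,str(u) if u%20==0 else "'",((u-x0)*k-6,8),0,.3,(0,255,255),1)
    for v in range((y0//10+1)*10,y1,10): cv2.putText(im,str(v),(0,(v-y0)*k+3),0,.3,(0,255,255),1)
    cv2.imwrite("pics/"+f,im)
E
python3 - <<'E'
from h import *
crop("top",145,135,325,220,4,"a.png")
crop("side",285,90,405,240,4,"b.png")
E
```

```text
(no output)
```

View pics/a.png

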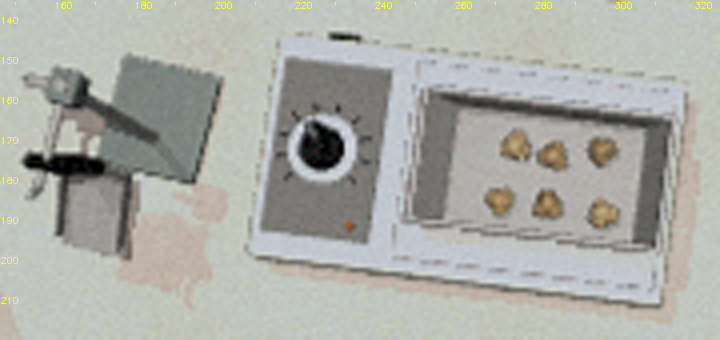

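View pics/b.png

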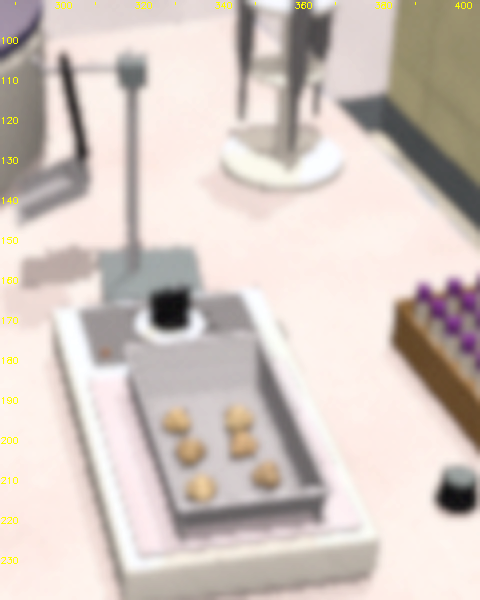

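Six stones lie in the pan in two rows of three. The grey scoop hangs on the hook arm (top view, clamp near (161,156), tip near (154,182)). Next I'll compute poses and look closer at the dial.

Run:
```python
from h import *
print("corners",[at("top",*p,.055)[:2] for p in((215,145),(316,155.5),(310,210),(207,197))])
print("dial",at("top",225.7,171,.095),tri((327.5,163),(225.7,171)))
print("stones");
for c in((515,146),(553,155),(602,151),(499,201),(547,205),(602,213)): print(at("top",145+c[0]/4,135+c[1]/4,.075))
print("clamp",at("top",161,156,.256),tri((285+132/4,90+68/4),(161,156)))
print("tip",at("top",153.5,183,.26))
print("handletop",tri((301,104),(161,175.5)))
for u,v in((160,194),(176,199)): print("lip",at("top",u,v,.12))
print("foot",at("side",285+132/4,157,0))
print("tub",[at("top",450/1.25,230/1.25,z) for z in(0.004,.068)])
crop("top",205,150,247,195,12,"c.png")
crop("side",312,155,345,185,12,"d.png")
a,b=cv2.imread("pics/c.png"),cv2.imread("pics/d.png")
h=min(a.shape[0],b.shape[0]);cv2.imwrite("pics/cd.png",np.hstack([a[:h,:400],b[:h,:400]]))
```

```text
corners [array([0.6669, 0.265 ]), array([ 0.6235, -0.125 ]), array([ 0.4132, -0.101 ]), array([0.4648, 0.2914])]
dial [0.5578 0.2134 0.095 ] (array([0.5569, 0.2125, 0.0995]), array([0.0002]))
stones
[0.5584 0.0355 0.075 ]
[ 0.5496 -0.0005  0.075 ]
[ 0.5532 -0.0468  0.075 ]
[0.506  0.0503 0.075 ]
[0.5019 0.0051 0.075 ]
[ 0.4941 -0.0468  0.075 ]
clamp [0.5817 0.3985 0.256 ] (array([0.5827, 0.4031, 0.2445]), array([0.0022]))
tip [0.4895 0.4189 0.26  ]
handletop (array([0.5099, 0.3907, 0.2726]), array([0.0037]))
lip [0.4694 0.4474 0.12  ]
lip [0.4507 0.3882 0.12  ]
foot [0.5866 0.4204 0.    ]
tub [array([ 0.5191, -0.2981,  0.004 ]), array([ 0.51  , -0.2908,  0.068 ])]
```

View pics/cd.png

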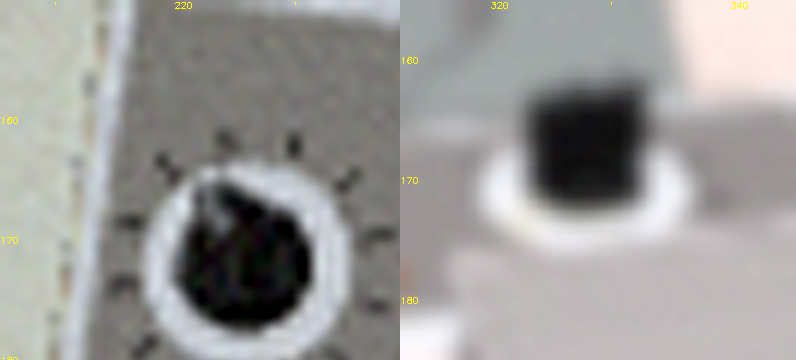

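servo_tool(xyz=[[-0.6,-0.84,0],[-0.6,-0.84,0]], twist=[0,0])

```text
t: 0.55
position: [0.2981, 0.4534, 0.2056]
tool_rot: [[-0.892, 0.452, 0.0], [0.452, 0.892, -0.001], [-0.001, -0.001, -1.0]]
contact_force: [1.3, 0.1, 0.6]
finger_gap: 1.0
grip_force: 0.0
```

servo_tool(xyz=[[-0.6,-0.84,0],[-0.6,-0.84,0]], twist=[0,0])

```text
t: 0.8
position: [0.3136, 0.3509, 0.2059]
tool_rot: [[-0.892, 0.452, 0.0], [0.452, 0.892, -0.0], [-0.0, -0.0, -1.0]]
contact_force: [0.6, 0.1, 0.4]
finger_gap: 1.004
grip_force: 0.0
```

servo_tool(xyz=[[-0.6,-0.84,0],[-0.6,-0.84,0]], twist=[0,0])

```text
t: 1.05
position: [0.329, 0.249, 0.206]
tool_rot: [[-0.892, 0.453, 0.0], [0.453, 0.892, -0.0], [-0.0, -0.0, -1.0]]
contact_force: [-0.1, 0.5, 1.0]
finger_gap: 1.0
grip_force: 0.0
```

servo_tool(xyz=[[-0.73,0.23,0],[-0.73,0.23,0]], twist=[0,0])

```text
t: 1.3
position: [0.4076, 0.2379, 0.2064]
tool_rot: [[-0.891, 0.455, 0.002], [0.455, 0.891, 0.0], [-0.002, 0.001, -1.0]]
contact_force: [-0.3, 0.5, 0.2]
finger_gap: 1.003
grip_force: 0.0
```

servo_tool(xyz=[[-0.73,0.23,0],[-0.73,0.23,0]], twist=[0,0])

```text
t: 1.55
position: [0.4829, 0.2259, 0.2058]
tool_rot: [[-0.891, 0.454, 0.001], [0.454, 0.891, -0.001], [-0.002, 0.0, -1.0]]
contact_force: [-0.6, 0.4, -0.1]
finger_gap: 0.999
grip_force: 0.0
```

servo_tool(xyz=[[-0.73,0.23,0],[-0.73,0.23,0],[-0.73,0.23,0],[-0.73,0.23,0],[-0.73,0.23,0],[-0.73,0.23,0],[-0.73,0.23,0],[-0.73,0.23,0],[-0.73,0.23,0],[-0.73,0.23,0],[-0.73,0.23,0],[-0.73,0.23,0],[-0.73,0.23,0]], twist=[0.656,0.656,0.656,0.656,0.656,0.656,0.656,0.656,0.656,0.656,0.656,0.656,0.656])

```text
t: 3.18
position: [0.555, 0.2151, 0.2058]
tool_rot: [[0.815, 0.579, -0.0], [0.579, -0.815, 0.0], [-0.0, -0.0, -1.0]]
contact_force: [0.1, -0.7, -0.7]
finger_gap: 1.005
grip_force: 0.0
```

servo_tool(xyz=[[0,0.03,0.5],[0,0.03,0.9],[0,0.03,0.9]], twist=[0,0,0])

```text
t: 3.55
position: [0.5549, 0.2116, 0.1136]
tool_rot: [[0.817, 0.577, -0.005], [0.577, -0.817, -0.002], [-0.005, -0.001, -1.0]]
contact_force: [-0.1, 0.7, 0.1]
finger_gap: 0.998
grip_force: 0.0
```

servo_tool(xyz=[[0,0,0.2],[0,0,0.43],[0,0,0.43]], twist=[0,0,0])

```text
t: 3.92
position: [0.5571, 0.2123, 0.0735]
tool_rot: [[0.817, 0.576, -0.001], [0.576, -0.817, 0.0], [-0.0, -0.0, -1.0]]
contact_force: [-1.4, -0.2, -0.2]
finger_gap: 1.0
grip_force: 0.0
```

servo_tool(xyz=[[0,0,0],[0,0,0],[0,0,0],[0,0,0],[0,0,0],[0,0,0]], twist=[0,0,0,0,0,0], gripper=-1, grip_force=30)

```text
t: 4.68
position: [0.5571, 0.2138, 0.0737]
tool_rot: [[0.817, 0.576, 0.0], [0.576, -0.817, 0.002], [0.001, -0.002, -1.0]]
contact_force: [-2.9, 4.3, 6.7]
finger_gap: -0.003
grip_force: 3.4
```

Run:
```python
from h import *
print(manip.sense()["finger_gap"],manip.sense()["grip_force"],manip.sense()["moment"])
crop("top",200,140,250,200,8,"c.png")
crop("side",305,130,355,190,8,"d.png")
a,b=cv2.imread("pics/c.png"),cv2.imread("pics/d.png")
cv2.imwrite("pics/e.png",np.hstack([a,b]))
```

```text
-0.003108609565774445 3.3557166206901456 [0.8479 0.6452 0.0147]
```

View pics/e.png

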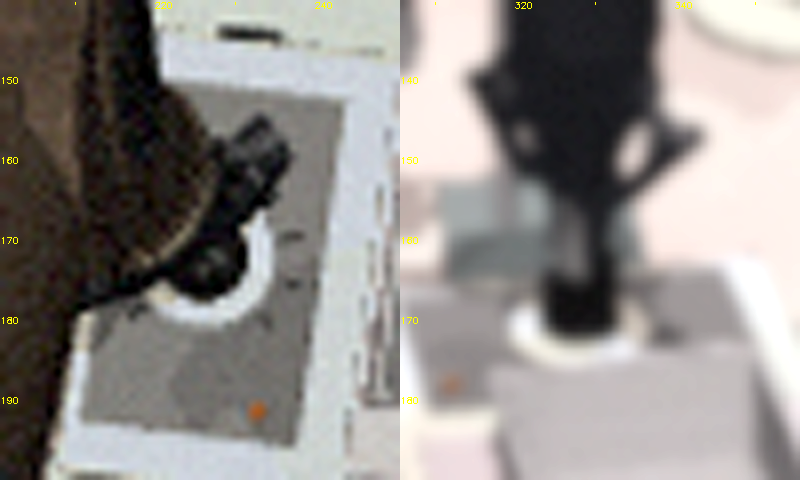

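Run:
```python
from h import *
s=manip.sense();p=s["position"]
print("tcp",proj("side",p),proj("top",p))
for z in(.055,.069,.099): print(z,proj("side",[.557,.2125,z]),proj("top",[.557,.2125,z]))
# disc centre (white skirt) in both views, first pictures
print(at("top",205+248/12,150+258/12,.057),at("side",312+182/12,155+195/12,.057))
```

```text
tcp [327.3961 168.4223] [226.7584 172.1589]
0.055 [327.4167 172.6052] [228.0962 173.0131]
0.069 [327.4673 169.6168] [227.3566 172.3934]
0.099 [327.5776 163.0991] [225.7274 171.0282]
[0.5626 0.2215 0.057 ] [0.5582 0.219  0.057 ]
```

servo_tool(xyz=[[0,0,0],[0,0,0],[0,0,0],[0,0,0]], twist=[0,0,0,0], gripper=1)

```text
t: 5.28
position: [0.5569, 0.2123, 0.0727]
tool_rot: [[0.818, 0.575, -0.001], [0.575, -0.818, 0.0], [-0.0, -0.0, -1.0]]
contact_force: [-0.1, 0.4, -0.4]
finger_gap: 0.847
grip_force: 0.0
```

servo_tool(xyz=[[0,0,-0.5],[0,0,-1],[0.3,-0.6,-1],[0.5,-1,-1],[0.5,-1,-1]], twist=[0,0,0,0,0])

```text
t: 5.9
position: [0.5383, 0.3285, 0.172]
tool_rot: [[0.813, 0.582, -0.002], [0.582, -0.813, 0.001], [-0.0, -0.002, -1.0]]
contact_force: [-0.2, -0.8, 0.5]
finger_gap: 1.001
grip_force: 0.0
```

Run:
```python
from h import *
def big(n,x0,y0,x1,y1,k,reps=6):
    im=np.mean([manip.get_image(n)[y0:y1,x0:x1,::-1].astype(float) for _ in range(reps)],0)
    im=255*(im/255)**.5
    return cv2.resize(im.astype(np.uint8),None,fx=k,fy=k,interpolation=cv2.INTER_CUBIC)
a=big("top",213,160,241,186,14);b=big("side",314,152,342,178,14)
cv2.imwrite("pics/f.png",np.hstack([a,b]))
```

```text
(no output)
```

View pics/f.png

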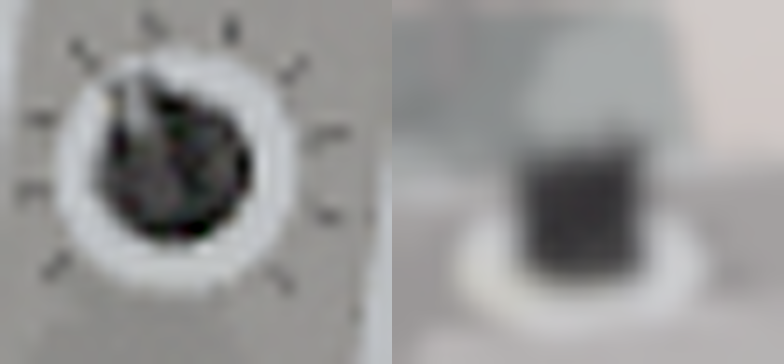

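servo_tool(xyz=[[-0.42,0.95,0],[-0.42,0.95,0],[-0.42,0.95,0],[-0.42,0.95,0.5],[-0.42,0.95,1],[-0.42,0.95,1]], twist=[0,0,0,0,0,0])

```text
t: 7.25
position: [0.5579, 0.2211, 0.0699]
tool_rot: [[0.817, 0.576, -0.006], [0.576, -0.817, -0.003], [-0.007, -0.002, -1.0]]
contact_force: [-0.1, 0.0, 1.1]
finger_gap: 1.001
grip_force: 0.0
```

servo_tool(xyz=[[0,0,0],[0,0,0]], twist=[0,0], gripper=-1, grip_force=20)

```text
t: 7.5
position: [0.5623, 0.2215, 0.0751]
tool_rot: [[0.818, 0.575, 0.003], [0.575, -0.818, 0.002], [0.003, 0.0, -1.0]]
contact_force: [0.0, -0.4, 0.1]
finger_gap: 0.602
grip_force: 0.0
```

servo_tool(xyz=[[0,0,0],[0,0,0]], twist=[0,0])

```text
t: 7.75
position: [0.5612, 0.2213, 0.0738]
tool_rot: [[0.818, 0.575, 0.001], [0.575, -0.818, 0.001], [0.001, -0.0, -1.0]]
contact_force: [-2.9, 2.9, 11.5]
finger_gap: 0.144
grip_force: 5.8
```

servo_tool(xyz=[[0,0,0],[0,0,0]], twist=[0,0])

```text
t: 8.0
position: [0.5615, 0.2212, 0.0737]
tool_rot: [[0.818, 0.575, 0.001], [0.575, -0.818, 0.001], [0.002, -0.0, -1.0]]
contact_force: [-1.2, 1.1, 6.0]
finger_gap: 0.0
grip_force: 3.4
```

servo_tool(xyz=[[0,0,0],[0,0,0]], twist=[0,0])

```text
t: 8.25
position: [0.5615, 0.2212, 0.0738]
tool_rot: [[0.818, 0.575, 0.001], [0.575, -0.818, 0.001], [0.002, -0.0, -1.0]]
contact_force: [-0.9, 0.9, 6.8]
finger_gap: -0.001
grip_force: 3.4
```

servo_tool(xyz=[[0,0,0],[0,0,0],[0,0,0],[0,0,0],[0,0,0]], twist=[-0.05,-0.1,-0.15,-0.2,-0.2])

```text
t: 8.88
position: [0.5617, 0.2208, 0.0737]
tool_rot: [[0.325, 0.946, 0.002], [0.946, -0.325, 0.001], [0.001, 0.001, -1.0]]
contact_force: [0.8, 0.6, 6.3]
finger_gap: -0.004
grip_force: 3.4
```

Run:
```python
from h import *
s=manip.sense();print(s["moment"],s["contact_force"],s["finger_gap"],s["grip_force"])
def big(n,x0,y0,x1,y1,k,reps=6):
    im=np.mean([manip.get_image(n)[y0:y1,x0:x1,::-1].astype(float) for _ in range(reps)],0)
    im=255*(im/255)**.5
    return cv2.resize(im.astype(np.uint8),None,fx=k,fy=k,interpolation=cv2.INTER_CUBIC)
a=big("top",208,150,248,190,10);b=big("side",308,140,348,180,10)
cv2.imwrite("pics/g.png",np.hstack([a,b]))
```

```text
[-0.0613 -0.0544  0.0525] [0.7974 0.5566 6.2665] -0.003784974927320031 3.4345583617687225
```

View pics/g.png

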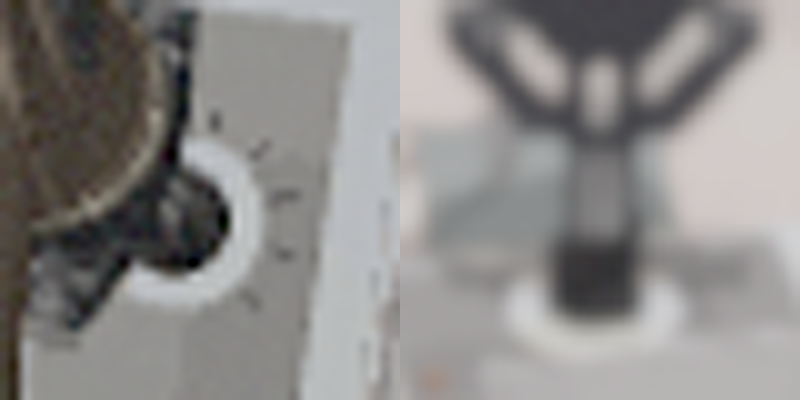

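servo_tool(xyz=[[0,0,0],[0,0,0],[0,0,0],[0,0,0],[0,0,0],[0,0,0]], twist=[-0.05,-0.1,-0.15,-0.2,-0.25,-0.28])

```text
t: 10.22
position: [0.5618, 0.221, 0.0737]
tool_rot: [[-0.523, 0.853, 0.002], [0.853, 0.523, 0.001], [-0.0, 0.002, -1.0]]
contact_force: [0.5, -0.1, 6.6]
finger_gap: -0.004
grip_force: 3.4
```

```bash
python3 -c "
from h import *
s=manip.sense();print(s['moment'],s['contact_force'],s['q'])"
```

```text
[ 0.0323  0.0037 -0.0834] [ 0.5264 -0.1487  6.5835] [-0.6135  0.5378  0.2163  1.7871 -0.1495  0.8306  0.224 ]
```

servo_tool(xyz=[[0,0,0],[0,0,0],[0,0,0]], twist=[-0.04,-0.08,-0.08])

```text
t: 10.6
position: [0.5617, 0.221, 0.0737]
tool_rot: [[-0.717, 0.697, 0.002], [0.697, 0.717, 0.001], [-0.0, 0.002, -1.0]]
contact_force: [0.5, 0.4, 7.4]
finger_gap: -0.004
grip_force: 3.6
```

```bash
python3 -c "
from h import *
s=manip.sense();print(s['moment'],s['contact_force'])"
```

```text
[ 0.1046 -0.0667  0.0868] [0.4951 0.3769 7.3803]
```

servo_tool(xyz=[[0,0,0],[0,0,0],[0,0,0],[0,0,0]], twist=[-0.04,-0.08,-0.08,-0.08])

```text
t: 11.1
position: [0.5617, 0.2211, 0.0737]
tool_rot: [[-0.867, 0.499, 0.002], [0.499, 0.867, 0.001], [-0.001, 0.002, -1.0]]
contact_force: [0.5, 1.2, 7.0]
finger_gap: 0.001
grip_force: 3.7
```

```bash
python3 -c "
from h import *
s=manip.sense();print(s['moment'],s['contact_force'])"
```

```text
[ 0.0385 -0.01    0.0439] [0.5099 1.2169 7.0121]
```

servo_tool(xyz=[[0,0,0],[0,0,0],[0,0,0],[0,0,0]], twist=[0,0,0,0], gripper=1)

```text
t: 11.6
position: [0.5605, 0.2206, 0.0725]
tool_rot: [[-0.868, 0.496, -0.001], [0.496, 0.868, -0.0], [0.0, -0.001, -1.0]]
contact_force: [-0.1, -0.3, -0.1]
finger_gap: 0.845
grip_force: 0.0
```

servo_tool(xyz=[[0,0,-0.5],[0,0,-1],[0,0.6,-1],[0,1,-1],[0,1,-1]], twist=[0,0,0,0,0])

```text
t: 12.22
position: [0.6101, 0.3114, 0.1719]
tool_rot: [[-0.87, 0.492, -0.001], [0.492, 0.87, 0.001], [0.001, 0.001, -1.0]]
contact_force: [-0.6, 0.1, -0.6]
finger_gap: 0.996
grip_force: 0.0
```

Run:
```python
from h import *
def big(n,x0,y0,x1,y1,k,reps=6):
    im=np.mean([manip.get_image(n)[y0:y1,x0:x1,::-1].astype(float) for _ in range(reps)],0)
    im=255*(im/255)**.5
    return cv2.resize(im.astype(np.uint8),None,fx=k,fy=k,interpolation=cv2.INTER_CUBIC)
a=big("top",213,160,241,186,14);b=big("side",314,152,342,178,14)
cv2.imwrite("pics/i.png",np.hstack([a,b]))
```

```text
(no output)
```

View pics/i.png

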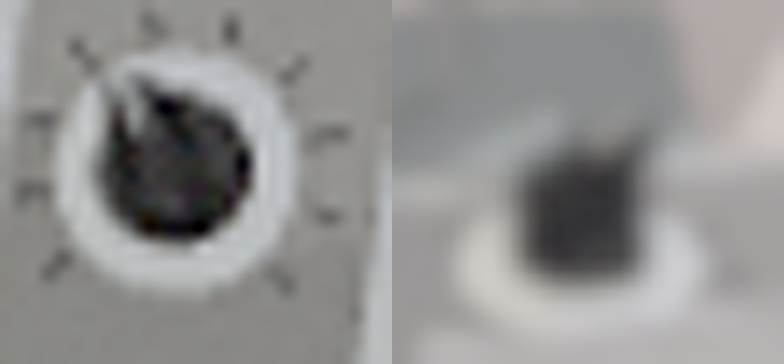

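Run:
```python
from h import *
def avg(n,x0,y0,x1,y1,reps=6):
    return np.mean([manip.get_image(n)[y0:y1,x0:x1].astype(float).mean(2) for _ in range(reps)],0)
for n,b in(("top",(214,160,238,182)),("side",(316,154,340,176))):
    im=avg(n,*b);np.save(f"pics/{n}_avg.npy",im)
    print(n,b)
    for r,row in enumerate(im): print(b[1]+r," ".join("%3d"%v for v in row))
for z in(.055,.069,.099): print(z,proj("side",[.561,.221,z]),proj("top",[.561,.221,z]))
```

```text
top (214, 160, 238, 182)
160 119  87  81  83  82  81  83  83  85  70  83  84  84  84  84  85  84  82  83  82  83  84  83  82
161 106  82  79  83  86  84  83  82  86  49  65  81  83  85  84  48  80  84  82  83  84  83  83  83
162 104  83  82  82  72  83  84  83  83  62  53  77  83  82  83  33  76  84  83  83  85  82  84  82
163  99  81  84  83  41  77  82  80  80  76  98 104 106  88  91  75  81  84  84  84  84  83  84  83
164  95  80  83  83  75  46  76 104 132 135 137 136 136 131 133 122  97  82  82  84  55  79  84  84
165  91  81  81  83  82  74  86 108  78  75 112 143 146 144 141 139 135 111  85  44  70  83  82  83
166  90  82  83  81  90 130  71  79  71  29  43  70  76 113 141 141 143 137 111  79  81  84  84  84
167  88  83  82  82 114 145  76  35  75  31   2   2  15  48  71 110 138 141 136  78  79  82  85  83
168  67  45  40  84 131 144  76  12  74  34   6   5   9  12  13  41 135 142 143 105  83  85  85  85
169  70  62  59 110 136 145  62   3  35  23  14   6   8  19  14  10  86 137 142 136  85  59  48  47
170  69  70  68 129 140 123  45   4   6  13  14   3   4  15  15  15  23 134
[... 2786 characters left out ...]
  27  16  15  17  19  21  28  58 112 153 164 150 121 100  96  98
171  91  95 117 147 160 154 127  91  59  39  33  33  36  42  54  85 128 159 166 152 122  96  90  95
172  92  94 111 139 155 158 148 128 106  87  79  79  83  93 104 125 150 164 162 142 116 100  97 100
173  91  93 101 121 140 152 155 151 142 132 128 128 130 137 142 150 160 163 154 136 121 115 113 113
174  93  94  96 104 119 135 147 154 155 153 153 152 150 150 149 151 154 151 144 136 132 129 127 124
175 103 108 109 109 113 121 132 142 148 151 151 149 145 142 140 138 137 134 131 130 130 129 129 128
0.055 [327.6598 171.2921] [225.9   171.995]
0.069 [327.7115 168.3105] [225.1414 171.3666]
0.099 [327.8243 161.8082] [223.4704 169.9822]
```

servo_tool(xyz=[[0,-1,0],[0,-1,0],[0,-1,0],[0,-1,0],[0,-1,0],[0,-1,0],[0,-1,0],[0,-1,0],[0,-1,0],[0,-1,0],[0,-1,0],[0,-1,0],[0,-1,0]], twist=[0.633,0.633,0.633,0.633,0.633,0.633,0.633,0.633,0.633,0.633,0.633,0.633,0.633])

```text
t: 15.05
position: [0.5608, 0.2209, 0.1729]
tool_rot: [[0.803, 0.595, 0.0], [0.595, -0.803, 0.0], [0.0, -0.0, -1.0]]
contact_force: [0.2, -0.9, 0.6]
finger_gap: 1.0
grip_force: 0.0
```

servo_tool(xyz=[[0,0,0.4],[0,0,0.8],[0,0,0.9],[0,0,0.9]], twist=[0,0,0,0])

```text
t: 15.55
position: [0.561, 0.2206, 0.0832]
tool_rot: [[0.805, 0.593, -0.0], [0.593, -0.805, -0.0], [-0.0, 0.0, -1.0]]
contact_force: [-0.1, 0.4, 0.2]
finger_gap: 1.004
grip_force: 0.0
```

servo_tool(xyz=[[0,0,0],[0,0,0],[0,0,0]], twist=[0,0,0], gripper=-1, grip_force=60)

```text
t: 15.92
position: [0.5612, 0.221, 0.0837]
tool_rot: [[0.805, 0.593, 0.001], [0.593, -0.805, 0.001], [0.001, 0.0, -1.0]]
contact_force: [0.8, -0.8, -0.6]
finger_gap: 0.373
grip_force: 0.0
```

servo_tool(xyz=[[0,0,0]], twist=[0])

```text
t: 16.05
position: [0.561, 0.2209, 0.0832]
tool_rot: [[0.805, 0.593, 0.0], [0.593, -0.805, 0.0], [0.001, -0.0, -1.0]]
contact_force: [-1.2, -0.6, 0.1]
finger_gap: 0.143
grip_force: 0.0
```

servo_tool(xyz=[[0,0,0],[0,0,0]], twist=[0,0])

```text
t: 16.3
position: [0.5608, 0.2208, 0.0829]
tool_rot: [[0.805, 0.593, -0.0], [0.593, -0.805, -0.0], [-0.0, -0.0, -1.0]]
contact_force: [0.8, -0.2, 0.2]
finger_gap: 0.002
grip_force: 0.0
```

Run:
```python
from h import *
def big(n,x0,y0,x1,y1,k,reps=6):
    im=np.mean([manip.get_image(n)[y0:y1,x0:x1,::-1].astype(float) for _ in range(reps)],0)
    im=255*(im/255)**.45
    return cv2.resize(im.astype(np.uint8),None,fx=k,fy=k,interpolation=cv2.INTER_CUBIC)
a=big("top",203,145,243,185,10);b=big("side",308,140,348,180,10)
p=manip.sense()["position"]
for im,n,o in((a,"top",(203,145)),(b,"side",(308,140))):
    for z,c in((0,(0,0,255)),(.06,(0,255,0))):
        u=(proj(n,p+[0,0,z])-o+.5)*10
        cv2.circle(im,tuple(u.astype(int)),3,c,-1)
cv2.imwrite("pics/j.png",np.hstack([a,b]))
```

```text
(no output)
```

View pics/j.png

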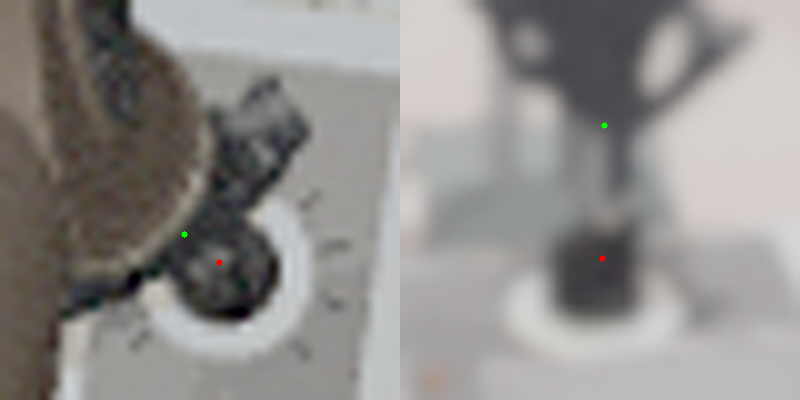

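servo_tool(xyz=[[0,0,0],[0,0,0],[0,0,0],[0,0,0],[0,0,0],[0,0,0.1],[0,0,0.2],[0,0,0.2]], twist=[0,0,0,0,0,0,0,0], gripper=1)

```text
t: 17.9
position: [0.56, 0.2205, 0.0616]
tool_rot: [[0.805, 0.593, -0.002], [0.593, -0.805, -0.001], [-0.002, -0.0, -1.0]]
contact_force: [-0.9, -1.2, -0.7]
finger_gap: 1.001
grip_force: 0.0
```

servo_tool(xyz=[[0,0,0],[0,0,0],[0,0,0],[0,0,0],[0,0,0],[0,0,0]], twist=[0,0,0,0,0,0], gripper=-1, grip_force=30)

```text
t: 18.65
position: [0.5605, 0.2216, 0.0631]
tool_rot: [[0.805, 0.594, -0.0], [0.594, -0.805, 0.001], [0.0, -0.001, -1.0]]
contact_force: [-3.5, 3.6, 5.4]
finger_gap: 0.148
grip_force: 34.9
```

servo_tool(xyz=[[0,0,0],[0,0,0],[0,0,0],[0,0,0],[0,0,0],[0,0,0],[0,0,0],[0,0,0],[0,0,0],[0,0,0]], twist=[-0.05,-0.1,-0.15,-0.2,-0.25,-0.3,-0.35,-0.4,-0.45,-0.45])

```text
t: 19.9
position: [0.561, 0.2215, 0.0631]
tool_rot: [[-0.461, 0.887, 0.0], [0.887, 0.461, 0.001], [0.001, 0.001, -1.0]]
contact_force: [-2.4, 5.4, 3.7]
finger_gap: 0.151
grip_force: 34.8
```

```bash
python3 -c "
from h import *
s=manip.sense();print(s['moment'],s['contact_force'])"
```

```text
[0.9347 0.5217 0.1047] [-2.3997  5.3762  3.7141]
```

servo_tool(xyz=[[0,0,0],[0,0,0],[0,0,0],[0,0,0]], twist=[-0.03,-0.06,-0.1,-0.1])

```text
t: 20.4
position: [0.5617, 0.2205, 0.0632]
tool_rot: [[-0.709, 0.705, 0.001], [0.705, 0.709, 0.001], [-0.0, 0.001, -1.0]]
contact_force: [1.9, -6.3, 11.7]
finger_gap: 0.152
grip_force: 63.1
```

```bash
python3 -c "
from h import *
s=manip.sense();print(s['moment'],s['contact_force'])"
```

```text
[-1.8239 -0.7331 -0.4706] [ 1.9433 -6.3301 11.7205]
```

servo_tool(xyz=[[0,0,0],[0,0,0],[0,0,0],[0,0,0],[0,0,-0.5],[0,0,-1],[0,0,-1]], twist=[0.02,0.02,0.02,0.02,0.02,0.02,0.02], gripper=1)

```text
t: 21.28
position: [0.5635, 0.2218, 0.1672]
tool_rot: [[-0.666, 0.746, 0.007], [0.746, 0.666, 0.003], [-0.002, 0.007, -1.0]]
contact_force: [-0.3, 0.6, -0.1]
finger_gap: 1.0
grip_force: 0.0
```

servo_tool(xyz=[[0,0,-0.6],[0,0,-1],[0,0,-1]], twist=[0,0,0])

```text
t: 21.65
position: [0.5624, 0.2214, 0.2657]
tool_rot: [[-0.666, 0.746, 0.005], [0.746, 0.666, 0.002], [-0.002, 0.005, -1.0]]
contact_force: [0.8, 1.0, -0.0]
finger_gap: 0.999
grip_force: 0.0
```

servo_tool(xyz=[[0.4,0.26,-0.4],[0.84,0.55,-0.4],[0.84,0.55,-0.4]], twist=[0,0,0])

```text
t: 22.02
position: [0.5431, 0.3254, 0.3008]
tool_rot: [[-0.672, 0.741, -0.003], [0.741, 0.672, 0.001], [0.003, -0.002, -1.0]]
contact_force: [-0.0, 0.3, -0.7]
finger_gap: 1.003
grip_force: 0.0
```

servo_tool(xyz=[[0.4,0.26,0],[0.84,0.55,0],[0.84,0.55,0],[0.84,0.55,0],[0.84,0.55,0]], twist=[-0.2,-0.2,-0.2,-0.2,-0.2])

```text
t: 22.65
position: [0.531, 0.4183, 0.3011]
tool_rot: [[-0.977, 0.213, -0.002], [0.213, 0.977, -0.002], [0.001, -0.002, -1.0]]
contact_force: [0.1, -0.6, 0.3]
finger_gap: 1.003
grip_force: 0.0
```

Run:
```python
from h import *
def big(n,x0,y0,x1,y1,k,reps=6):
    im=np.mean([manip.get_image(n)[y0:y1,x0:x1,::-1].astype(float) for _ in range(reps)],0)
    im=255*(im/255)**.45
    return cv2.resize(im.astype(np.uint8),None,fx=k,fy=k,interpolation=cv2.INTER_CUBIC)
o1,o2=(130,140),(285,60)
a=big("top",*o1,190,210,7);b=big("side",*o2,335,130,7) if 0 else big("side",*o2,335,130,7)
p=manip.sense()["position"];R=manip.sense()["tool_rot"];print(p,R)
d=np.array([-.977,.215,0]);seat=np.array([.5168,.4129,.25])
for im,n,o in((a,"top",o1),(b,"side",o2)):
    for q,c in((p,(0,0,255)),(p+[0,0,.025],(0,255,0)),(seat,(255,0,0)),(seat+.028*d+[0,0,.014],(255,0,255)),(seat+.055*d+[0,0,-.161],(0,255,255))):
        u=(proj(n,q)-o+.5)*7
        cv2.circle(im,tuple(u.astype(int)),2,c,-1)
cv2.imwrite("pics/k.png",np.hstack([a,b]))
```

```text
[0.531  0.4194 0.303 ] [[-0.9773  0.2119  0.0001]
 [ 0.2119  0.9773  0.0001]
 [-0.0001  0.0001 -1.    ]]
```

View pics/k.png

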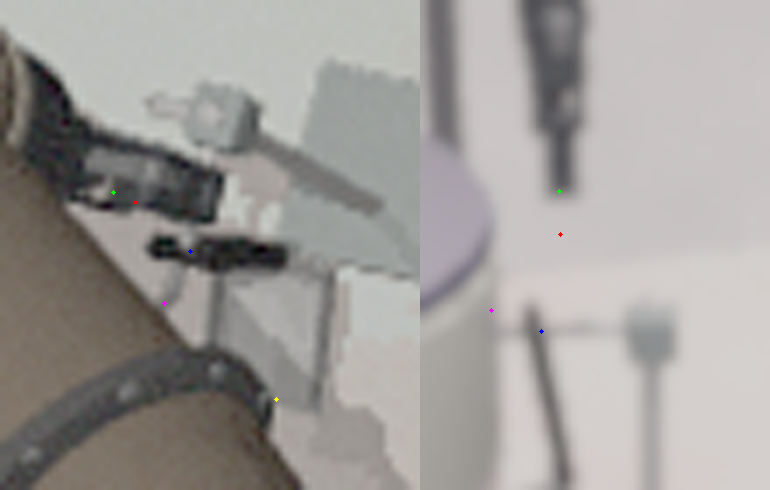

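Run:
```python
from h import *
t=at("top",152.6,175.2,.262);b=at("top",170,176.4,.155)
print(t,b)
print(tri((301,104.5),(152.6,175.2)),tri((306.1,128.6),(170,176.4)))
# lip edge: corners in top view
print(at("top",130+315/7,140+410/7,.089))
```

```text
[0.5155 0.4221 0.262 ] [0.5286 0.4008 0.155 ]
(array([0.5167, 0.4249, 0.2548]), array([0.])) (array([0.5281, 0.3993, 0.159 ]), array([0.0002]))
[0.4557 0.4021 0.089 ]
```

servo_tool(xyz=[[0.08,-0.09,0],[0.08,-0.09,0.4],[0.08,-0.09,0.8],[0.08,-0.09,0.9],[0.08,-0.09,0.9]], twist=[0,0,0,0,0])

```text
t: 23.88
position: [0.5211, 0.4122, 0.2134]
tool_rot: [[-0.977, 0.212, -0.0], [0.212, 0.977, -0.0], [0.0, -0.0, -1.0]]
contact_force: [0.4, -0.2, 0.0]
finger_gap: 1.001
grip_force: 0.0
```

servo_tool(xyz=[[0,0,0.1],[0,0,0.2],[0,0,0.22],[0,0,0.22]], twist=[0,0,0,0])

```text
t: 24.38
position: [0.5212, 0.4123, 0.1908]
tool_rot: [[-0.977, 0.212, -0.0], [0.212, 0.977, -0.0], [0.0, -0.0, -1.0]]
contact_force: [-0.3, -0.7, -0.1]
finger_gap: 0.998
grip_force: 0.0
```

servo_tool(xyz=[[0,0,0],[0,0,0],[0,0,0],[0,0,0],[0,0,0],[0,0,0]], twist=[0,0,0,0,0,0], gripper=-1, grip_force=40)

```text
t: 25.12
position: [0.5213, 0.4125, 0.1912]
tool_rot: [[-0.977, 0.212, 0.0], [0.212, 0.977, 0.001], [-0.0, 0.001, -1.0]]
contact_force: [0.1, 1.1, 3.6]
finger_gap: 0.345
grip_force: 42.2
```

servo_tool(xyz=[[0,0,0],[0,0,-0.06],[0,0,-0.12],[0,0,-0.18],[0,0,-0.18]], twist=[0,0,0,0,0], grip_force=100)

```text
t: 25.75
position: [0.5215, 0.4125, 0.2096]
tool_rot: [[-0.977, 0.212, 0.001], [0.212, 0.977, 0.001], [-0.001, 0.001, -1.0]]
contact_force: [-0.9, 0.5, -1.0]
finger_gap: 0.34
grip_force: 98.4
```

servo_tool(xyz=[[0.2,0,0],[0.4,0,0],[0.6,0,0],[0.8,0,0],[0.8,0,0]], twist=[0,0,0,0,0])

```text
t: 26.38
position: [0.4406, 0.4305, 0.2093]
tool_rot: [[-0.978, 0.209, -0.0], [0.209, 0.978, 0.001], [0.001, 0.001, -1.0]]
contact_force: [1.1, 0.0, -2.0]
finger_gap: 0.34
grip_force: 98.5
```

Run:
```python
from h import *
m=np.array([at("top",*p,.104)[:2] for p in((251.2,157),(313,165),(308.7,196.7),(245.5,190.5))]);print(m,m.mean(0))
f=np.array([at("top",145+x/4,135+y/4,.067)[:2] for x,y in((458,110),(645,128),(633,240),(442,222))]);print(f,f.mean(0))
e=(m[0]-m[1])+(m[3]-m[2]);th=np.arctan2(e[1],e[0])-np.pi/2;print("yaw",np.degrees(th))
e=(f[0]-f[1])+(f[3]-f[2]);print("yaw",np.degrees(np.arctan2(e[1],e[0]))-90)
th=np.radians(-7);R=np.array([[np.cos(th),-np.sin(th)],[np.sin(th),np.cos(th)]])
for c in((515,146),(553,155),(602,151),(499,201),(547,205),(602,213)):
    p=at("top",145+c[0]/4,135+c[1]/4,.075)[:2];print(R.T@(p-m.mean(0)),R.T@(p-f.mean(0)))
print(manip.sense()["q"])
```

```text
[[ 0.6086  0.1173]
 [ 0.5771 -0.1131]
 [ 0.4585 -0.0967]
 [ 0.4828  0.137 ]] [0.5318 0.0111]
[[ 0.5949  0.0908]
 [ 0.5765 -0.0875]
 [ 0.4692 -0.0758]
 [ 0.4873  0.105 ]] [0.532  0.0082]
yaw -6.856340345790706
yaw -5.796210510438712
[0.0235 0.0275] [0.0229 0.0304]
[ 0.0192 -0.0093] [ 0.0185 -0.0064]
[ 0.0284 -0.0549] [ 0.0278 -0.052 ]
[-0.0304  0.0358] [-0.031   0.0387]
[-0.0289 -0.0096] [-0.0295 -0.0067]
[-0.0303 -0.0621] [-0.031  -0.0592]
[-0.7721  0.4238 -0.1264  1.5824  0.0562  1.1387  0.4497]
```

servo_tool(xyz=[[-0.2,0,0],[-0.4,0,0],[-0.6,0,0],[-0.8,0,0],[-0.8,0,0],[-0.8,0,0.09],[-0.8,0,0.17],[-0.8,0,0.17]], twist=[0,0,0,0,0,0,0,0])

```text
t: 27.38
position: [0.5202, 0.4128, 0.1915]
tool_rot: [[-0.978, 0.211, -0.001], [0.211, 0.978, 0.0], [0.001, -0.0, -1.0]]
contact_force: [-0.8, 0.1, -0.1]
finger_gap: 0.333
grip_force: 98.6
```

servo_tool(xyz=[[0,0,0],[0,0,0],[0,0,0],[0,0,0],[0,0,0],[0,0,0]], twist=[0,0,0,0,0,0], gripper=1)

```text
t: 28.12
position: [0.5212, 0.4123, 0.1919]
tool_rot: [[-0.977, 0.212, -0.0], [0.212, 0.977, 0.0], [0.0, 0.0, -1.0]]
contact_force: [0.1, 0.4, -0.8]
finger_gap: 0.998
grip_force: 0.0
```

servo_tool(xyz=[[0,0,-0.4],[0,0,-0.8],[0,0,-1],[0,0,-1]], twist=[0,0,0,0])

```text
t: 28.62
position: [0.5219, 0.4129, 0.2936]
tool_rot: [[-0.977, 0.212, 0.003], [0.212, 0.977, 0.002], [-0.002, 0.003, -1.0]]
contact_force: [0.3, -0.4, -0.1]
finger_gap: 1.0
grip_force: 0.0
```

servo_tool(xyz=[[0,0,0],[0,0,0],[0,0,0],[0,0,0],[0,0,0],[0,0,0],[0,0,0],[0,0,0],[0,0,0],[0,0,0]], twist=[0.5,0.5,0.5,0.5,0.5,0.5,0.5,0.5,0.5,0.5])

```text
t: 29.88
position: [0.5208, 0.4119, 0.2904]
tool_rot: [[0.211, 0.977, -0.001], [0.977, -0.211, -0.002], [-0.002, -0.001, -1.0]]
contact_force: [-0.6, -0.2, 0.4]
finger_gap: 0.998
grip_force: 0.0
```

servo_tool(xyz=[[0,0,0],[0,0,0],[0,0,0],[0,0,0],[0,0,0],[0,0,0],[0,0,0],[0,0,0],[0,0,0],[0,0,0]], twist=[0.5,0.5,0.5,0.5,0.5,0.5,0.5,0.5,0.5,0.5])

```text
t: 31.12
position: [0.521, 0.4121, 0.2911]
tool_rot: [[0.978, -0.21, -0.001], [-0.21, -0.978, -0.001], [-0.0, 0.001, -1.0]]
contact_force: [0.1, -0.2, 0.0]
finger_gap: 1.005
grip_force: 0.0
```

```bash
python3 -c "
from h import *
s=manip.sense();print(s['q'],s['position'],s['tool_rot'][:,0])
crop('side',285,80,325,150,5,'l1.png');crop('top',140,150,200,205,5,'l2.png')
a,b=cv2.imread('pics/l1.png'),cv2.imread('pics/l2.png');h=min(a.shape[0],b.shape[0]);cv2.imwrite('pics/l.png',np.hstack([a[:h],b[:h]]))"
```

```text
[-1.1125  0.4889  0.5943  1.3666 -0.2714  1.3684 -2.3005] [0.521  0.4121 0.2911] [ 0.9778 -0.2098 -0.0005]
```

View pics/l.png

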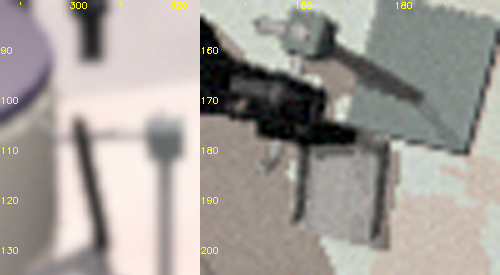

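The scoop hangs properly on the hook again. I'll regrasp it with the tool half-turned so the mouth can face -y in the pan.

servo_tool(xyz=[[0,0,0.4],[0,0,0.8],[0,0,1],[0,0,1]], twist=[0,0,0,0])

```text
t: 31.72
position: [0.5203, 0.4117, 0.1903]
tool_rot: [[0.978, -0.21, -0.003], [-0.21, -0.978, -0.002], [-0.002, 0.003, -1.0]]
contact_force: [0.1, 0.1, 0.1]
finger_gap: 0.997
grip_force: 0.0
```

servo_tool(xyz=[[0,0,0],[0,0,0],[0,0,0],[0,0,0],[0,0,0],[0,0,0],[0,0,0]], twist=[0,0,0,0,0,0,0], gripper=-1, grip_force=100)

```text
t: 32.6
position: [0.5217, 0.4128, 0.1928]
tool_rot: [[0.977, -0.212, 0.001], [-0.212, -0.977, 0.001], [0.001, -0.002, -1.0]]
contact_force: [-0.1, 1.5, 5.3]
finger_gap: 0.337
grip_force: 98.2
```

servo_tool(xyz=[[0,0,-0.06],[0,0,-0.12],[0,0,-0.18],[0,0,-0.18],[-0.2,0,-0.18],[-0.4,0,-0.18],[-0.6,0,-0.18],[-0.8,0,-0.18],[-0.8,0,-0.18]], twist=[0,0,0,0,0,0,0,0,0])

```text
t: 33.72
position: [0.4405, 0.4306, 0.21]
tool_rot: [[0.978, -0.209, -0.001], [-0.209, -0.978, 0.001], [-0.001, -0.0, -1.0]]
contact_force: [-0.2, -0.6, -2.0]
finger_gap: 0.335
grip_force: 98.5
```

servo_tool(xyz=[[-0.1,0.1,-0.5],[0.1,0.5,-0.5],[0.45,0.84,-0.5],[0.45,0.84,-0.5]], twist=[0,0,0,0])

```text
t: 34.22
position: [0.4724, 0.3327, 0.2609]
tool_rot: [[0.976, -0.22, 0.003], [-0.22, -0.976, -0.001], [0.003, 0.0, -1.0]]
contact_force: [-0.9, 0.4, -1.0]
finger_gap: 0.33
grip_force: 99.0
```

servo_tool(xyz=[[0.35,0.4,0],[0.69,0.84,0],[0.69,0.84,0],[0.69,0.84,0]], twist=[0,0,0,0])

```text
t: 34.72
position: [0.5188, 0.2414, 0.2599]
tool_rot: [[0.977, -0.212, -0.0], [-0.212, -0.977, 0.001], [-0.0, -0.0, -1.0]]
contact_force: [-0.6, -0.3, -0.5]
finger_gap: 0.337
grip_force: 99.2
```

servo_tool(xyz=[[0.35,0.4,0],[0.69,0.84,0],[0.69,0.84,0],[0.69,0.84,0],[0.69,0.84,0],[0.69,0.84,0],[0.69,0.84,0],[0.69,0.84,0],[0.69,0.84,0],[0.69,0.84,0],[0.69,0.84,0]], twist=[-0.53,-0.53,-0.53,-0.53,-0.53,-0.53,-0.53,-0.53,-0.53,-0.53,-0.53])

```text
t: 36.1
position: [0.5683, 0.1452, 0.2598]
tool_rot: [[0.121, 0.993, -0.0], [0.993, -0.121, 0.0], [0.0, -0.0, -1.0]]
contact_force: [-1.1, 0.1, -1.1]
finger_gap: 0.332
grip_force: 99.1
```

```bash
cat >> h.py <<'E'
C=np.array([.532,.0097]);th=np.radians(-6.6)
EX=np.array([np.cos(th),np.sin(th)]);EY=np.array([-np.sin(th),np.cos(th)])
def st():
    s=manip.sense();p=s["position"];d=p[:2]-C
    print("pan xy",d@EX,d@EY,"z",p[2],"yaw",np.degrees(np.arctan2(*s["tool_rot"][1::-1,0])),"F",s["contact_force"],"gap",s["finger_gap"],s["grip_force"],"t",s["t"],"q",s["q"])
E
python3 -c "
from h import *
st()"
```

```text
pan xy 0.020495410976964903 0.13875286223238853 z 0.25977879857306213 yaw 83.03632876831072 F [-1.0905  0.1397 -1.1173] gap 0.3317125147256917 99.14774925098754 t 36.1 q [-0.5725  0.3354  0.3176  1.6097 -0.1102  1.2143 -0.3544]
```

servo_tool(xyz=[[0,0,0.3],[0,0,0.6],[0,0,0.6]], twist=[0,0,0])

```text
t: 36.48
position: [0.5668, 0.1443, 0.198]
tool_rot: [[0.12, 0.993, -0.004], [0.993, -0.12, -0.002], [-0.002, -0.004, -1.0]]
contact_force: [-0.1, 0.1, -0.3]
finger_gap: 0.336
grip_force: 99.1
```

servo_tool(xyz=[[-0.07,0,0.03],[-0.14,0,0.07],[-0.21,0,0.1],[-0.28,0,0.13],[-0.35,0,0.16],[-0.42,0,0.2],[-0.48,0,0.22],[-0.54,0,0.25],[-0.54,0,0.25]], twist=[0,0,0,0,0,0,0,0,0])

```text
t: 37.6
position: [0.5618, 0.0897, 0.1745]
tool_rot: [[0.12, 0.993, -0.001], [0.993, -0.12, -0.0], [-0.001, -0.001, -1.0]]
contact_force: [0.2, 0.4, -1.6]
finger_gap: 0.334
grip_force: 99.2
```

servo_tool(xyz=[[-0.05,0,0.03],[-0.05,0,0.03]], twist=[0,0])

```text
t: 37.85
position: [0.5613, 0.0851, 0.1716]
tool_rot: [[0.119, 0.993, -0.001], [0.993, -0.119, -0.0], [-0.0, -0.0, -1.0]]
contact_force: [0.5, 0.3, -0.9]
finger_gap: 0.333
grip_force: 99.2
```

servo_tool(xyz=[[0,0,0.03],[0,0,0.03]], twist=[0,0])

```text
t: 38.1
position: [0.5613, 0.0858, 0.1686]
tool_rot: [[0.119, 0.993, -0.0], [0.993, -0.119, -0.0], [-0.0, -0.0, -1.0]]
contact_force: [-0.4, 0.8, -1.2]
finger_gap: 0.335
grip_force: 99.2
```

servo_tool(xyz=[[0,0,0.02],[0,0,0.02]], twist=[0,0])

```text
t: 38.35
position: [0.5618, 0.0861, 0.1676]
tool_rot: [[0.118, 0.993, 0.001], [0.993, -0.118, 0.001], [0.001, 0.001, -1.0]]
contact_force: [-1.6, 1.0, 4.9]
finger_gap: 0.336
grip_force: 100.1
```

servo_tool(xyz=[[0,0,0.02],[0,0,0.02]], twist=[0,0])

```text
t: 38.6
position: [0.5624, 0.0869, 0.167]
tool_rot: [[0.118, 0.993, 0.003], [0.993, -0.118, 0.002], [0.002, 0.002, -1.0]]
contact_force: [-4.1, 2.8, 18.4]
finger_gap: 0.332
grip_force: 101.9
```

servo_tool(xyz=[[0,0,0.02],[0,0,0.02]], twist=[0,0])

```text
t: 38.85
position: [0.5638, 0.0881, 0.166]
tool_rot: [[0.117, 0.993, 0.006], [0.993, -0.117, 0.004], [0.004, 0.005, -1.0]]
contact_force: [-3.0, 6.5, 21.7]
finger_gap: 0.332
grip_force: 103.1
```

servo_tool(xyz=[[0,0,0.02],[0,0,0.02]], twist=[0,0])

```text
t: 39.1
position: [0.5656, 0.0883, 0.1652]
tool_rot: [[0.117, 0.993, 0.009], [0.993, -0.117, 0.004], [0.005, 0.009, -1.0]]
contact_force: [1.0, 5.6, 26.9]
finger_gap: 0.336
grip_force: 104.4
```

servo_tool(xyz=[[0,0,0],[0,0,0],[0,0,0.03],[0,0,0.06],[0,0,0.09],[0,0,0.12],[0,0,0.15],[0,0,0.18],[0,0,0.18]], twist=[0,0,0,0,0,0,0,0,0], grip_force=20)

```text
t: 40.22
position: [0.5641, 0.0873, 0.145]
tool_rot: [[0.117, 0.993, 0.006], [0.993, -0.117, 0.002], [0.003, 0.005, -1.0]]
contact_force: [1.5, 4.4, 11.9]
finger_gap: 0.334
grip_force: 110.7
```

```bash
python3 -c "
from h import *
st()"
```

```text
pan xy 0.022997281125443844 0.08080760195658541 z 0.14499013680236464 yaw 83.27281048669889 F [ 1.4814  4.354  11.9341] gap 0.33417116237631184 110.65878462977707 t 40.225 q [-0.4699  0.4074  0.305   1.8093 -0.1492  0.9411 -0.2184]
```

```bash
cat >> h.py <<'E'
def big(n,x0,y0,x1,y1,k,reps=6):
    im=np.mean([manip.get_image(n)[y0:y1,x0:x1,::-1].astype(float) for _ in range(reps)],0)
    im=255*(im/255)**.6
    im=cv2.resize(im.astype(np.uint8),None,fx=k,fy=k,interpolation=cv2.INTER_CUBIC)
    return im
E
python3 - <<'E'
from h import *
o=(305,140);a=big("side",*o,375,230,6)
b=big("top",235,140,295,230,6)
p=manip.sense()["position"]
org=np.array([p[0],p[1],p[2]+.031]);m=-np.r_[EY,0]
for phi,c in((0,(0,0,255)),(18,(0,255,0))):
    f=np.radians(phi)
    for x,z in((.060,-.134),(-.017,-.098)):
        q=org+m*(x*np.cos(f)-z*np.sin(f))+np.array([0,0,z*np.cos(f)+x*np.sin(f)])
        for s in(-.03,.03):
            u=(proj("side",q+s*np.r_[EX,0])-o+.5)*6;cv2.circle(a,tuple(u.astype(int)),2,c,-1)
cv2.imwrite("pics/m.png",np.hstack([a,b]))
E
```

```text
(no output)
```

View pics/m.png

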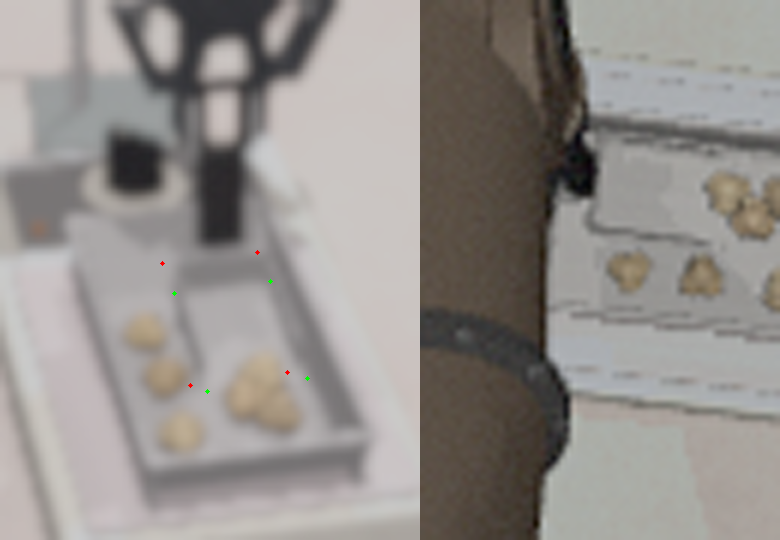

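servo_tool(xyz=[[0,0,-0.01],[0,0,-0.01],[-0.06,0,-0.01],[-0.12,0,-0.01],[-0.18,0,-0.01],[-0.24,0,-0.01],[-0.3,0,-0.01],[-0.36,0,-0.01],[-0.42,0,-0.01],[-0.42,0,-0.01]], twist=[0,0,0,0,0,0,0,0,0,0], grip_force=120)

```text
t: 42.08
position: [0.5576, 0.0439, 0.1449]
tool_rot: [[0.119, 0.993, 0.003], [0.993, -0.119, 0.0], [0.001, 0.003, -1.0]]
contact_force: [1.2, 0.5, 6.1]
finger_gap: 0.337
grip_force: 118.1
```

servo_tool(xyz=[[-0.05,0,0],[-0.1,0,0],[-0.15,0,0],[-0.15,0,0]], twist=[0,0,0,0])

```text
t: 42.58
position: [0.556, 0.0292, 0.145]
tool_rot: [[0.119, 0.993, 0.003], [0.993, -0.119, 0.001], [0.001, 0.003, -1.0]]
contact_force: [1.7, 1.6, 5.9]
finger_gap: 0.334
grip_force: 118.1
```

```bash
python3 -c "
from h import *
st()"
```

```text
pan xy 0.021550223525367916 0.022163974137067284 z 0.14497107290610606 yaw 83.18466785761281 F [1.7082 1.629  5.8566] gap 0.33427941920408527 118.14466605428606 t 42.575 q [-0.3849  0.3883  0.3183  1.8413 -0.1486  0.9323 -0.1191]
```

servo_tool(xyz=[[-0.04,0,0],[-0.08,0,0],[-0.08,0,0]], twist=[0,0,0])

```text
t: 42.95
position: [0.5551, 0.0215, 0.145]
tool_rot: [[0.118, 0.993, 0.003], [0.993, -0.118, 0.001], [0.001, 0.003, -1.0]]
contact_force: [0.7, 2.1, 6.2]
finger_gap: 0.334
grip_force: 118.2
```

servo_tool(xyz=[[-0.04,0,0],[-0.04,0,0]], twist=[0,0])

```text
t: 43.2
position: [0.5546, 0.0176, 0.145]
tool_rot: [[0.118, 0.993, 0.003], [0.993, -0.118, 0.001], [0.001, 0.003, -1.0]]
contact_force: [0.9, 2.8, 8.2]
finger_gap: 0.333
grip_force: 118.3
```

```bash
cat >> h.py <<'E'
def stones():
    im=np.mean([manip.get_image("side").astype(float) for _ in range(6)],0).astype(np.uint8)
    hsv=cv2.cvtColor(im,cv2.COLOR_RGB2HSV);x0,y0,x1,y1=280,140,430,330
    m=cv2.inRange(hsv,(8,75,60),(28,255,255));r=np.zeros_like(m);r[y0:y1,x0:x1]=m[y0:y1,x0:x1]
    n,l,s,c=cv2.connectedComponentsWithStats(r)
    for i in range(1,n):
        if s[i,4]>8: print("blob",c[i].round(1),"area",s[i,4],"at z.075",at("side",*c[i],.075)[:2],"pan",(at("side",*c[i],.075)[:2]-C)@np.c_[EX,EY])
E
python3 -c "
from h import *
st();stones()"
```

```text
pan xy 0.02158557961802025 0.010472271178910966 z 0.14504943283773225 yaw 83.20522405166255 F [0.9159 2.785  8.2294] gap 0.33305622874335505 118.2731285970658 t 43.2 q [-0.3666  0.3854  0.3208  1.8459 -0.1492  0.9306 -0.0973]
blob [405.7 188.1] area 606 at z.075 [ 0.7842 -0.001 ] pan [0.2518 0.0183]
blob [329.  194.9] area 22 at z.075 [0.505  0.0481] pan [-0.0312  0.0351]
blob [332.  202.6] area 24 at z.075 [0.5001 0.0028] pan [-0.0309 -0.0105]
blob [351.  209.6] area 40 at z.075 [ 0.5482 -0.0535] pan [ 0.0234 -0.061 ]
blob [334.9 212. ] area 22 at z.075 [ 0.4917 -0.0486] pan [-0.0334 -0.0626]
blob [424.5 231.3] area 152 at z.075 [ 0.7292 -0.229 ] pan [ 0.2233 -0.2144]
blob [422.3 248.6] area 32 at z.075 [ 0.6829 -0.2955] pan [ 0.1849 -0.2859]
blob [313.5 293.1] area 35 at z.075 [ 0.3188 -0.3528] pan [-0.1701 -0.3846]
```

servo_tool(xyz=[[0,0,-0.05],[-0.03,0,-0.1],[-0.06,0,-0.15],[-0.09,0,-0.2],[-0.12,0,-0.25],[-0.15,0,-0.3],[-0.18,0,-0.35],[-0.2,0,-0.4],[-0.2,0,-0.5],[-0.2,0,-0.6],[-0.2,0,-0.7],[-0.2,0,-0.8],[-0.2,0,-0.8]], twist=[0,0,0,0,0,0,0,0,0,0,0,0,0])

```text
t: 45.12
position: [0.5515, -0.0027, 0.2249]
tool_rot: [[0.119, 0.993, 0.002], [0.993, -0.119, 0.0], [0.0, 0.002, -1.0]]
contact_force: [-1.2, 0.4, -1.7]
finger_gap: 0.332
grip_force: 118.2
```

```bash
python3 -c "
from h import *
st();stones()
p=manip.sense()['position']
f=np.radians(18);x,z=.060,-.134
org=p+[0,0,.031];m=-np.r_[EY,0]
q=org+m*(x*np.cos(f)-z*np.sin(f))+np.array([0,0,z*np.cos(f)+x*np.sin(f)]);print('lip',q,proj('side',q),proj('side',q-.085*m*.99))
"
```

```text
pan xy 0.020817839279407245 -0.010110717074073648 z 0.22488069420164458 yaw 83.1798272679523 F [-1.2065  0.3606 -1.728 ] gap 0.3321130980535907 118.23307156562805 t 45.125 q [-0.3579  0.3009  0.3474  1.7504 -0.1132  1.1082 -0.0934]
blob [405.7 188.1] area 606 at z.075 [ 0.7843 -0.0009] pan [0.2519 0.0184]
blob [354.3 197.2] area 104 at z.075 [0.5851 0.0071] pan [0.0531 0.0035]
blob [329.  194.9] area 22 at z.075 [0.505  0.0481] pan [-0.0312  0.0351]
blob [332.  202.5] area 25 at z.075 [0.5003 0.0033] pan [-0.0307 -0.01  ]
blob [334.9 212. ] area 22 at z.075 [ 0.4917 -0.0486] pan [-0.0334 -0.0626]
blob [424.5 231.3] area 152 at z.075 [ 0.7292 -0.229 ] pan [ 0.2233 -0.2144]
blob [422.3 248.6] area 32 at z.075 [ 0.6829 -0.2955] pan [ 0.1849 -0.2859]
blob [313.5 293.1] area 35 at z.075 [ 0.3188 -0.3528] pan [-0.1701 -0.3846]
lip [ 0.5394 -0.1006  0.1456] [355.1021 201.7157] [348.2212 186.6226]
```

```bash
cat >> h.py <<'E'
def tub():
    im=np.mean([manip.get_image("top").astype(float) for _ in range(4)],0).mean(2).clip(0,255).astype(np.uint8)
    x0,y0=325,155;c=cv2.resize(cv2.convertScaleAbs(im[y0:225,x0:405],alpha=1.6),None,fx=6,fy=6,interpolation=cv2.INTER_CUBIC)
    cv2.imwrite("pics/tubcrop.png",c)
    r=cv2.HoughCircles(c,cv2.HOUGH_GRADIENT_ALT,1.5,20,param1=100,param2=.6,minRadius=60,maxRadius=120)
    if r is not None:
        for k in r.reshape(-1,3)[:5]: print("circle",k[0]/6+x0-.4,k[1]/6+y0-.4,k[2]/6,at("top",k[0]/6+x0-.4,k[1]/6+y0-.4,.068))
E
python3 -c "
from h import *
tub()"
```

```text
circle 359.6 185.1 16.547056 [ 0.5058 -0.2892  0.068 ]
circle 359.6 185.1 13.634549 [ 0.5058 -0.2892  0.068 ]
```

servo_tool(xyz=[[-0.06,0,0],[-0.18,0,0],[-0.32,-0.02,0],[-0.46,-0.03,0],[-0.6,-0.04,0],[-0.72,-0.05,0],[-0.82,-0.05,0],[-0.88,-0.05,0],[-0.9,-0.05,0],[-0.9,-0.05,0]], twist=[0,0,0,0,0,0,0,0,0,0])

```text
t: 46.88
position: [0.5353, -0.0913, 0.2239]
tool_rot: [[0.119, 0.993, -0.0], [0.993, -0.119, 0.0], [0.0, -0.0, -1.0]]
contact_force: [-0.1, 0.5, -1.5]
finger_gap: 0.333
grip_force: 118.2
```

servo_tool(xyz=[[-0.06,0,0],[-0.18,0,0],[-0.32,-0.02,0],[-0.46,-0.03,0],[-0.6,-0.04,0],[-0.72,-0.04,0.05],[-0.8,-0.04,0.15],[-0.85,-0.04,0.25],[-0.87,-0.04,0.4],[-0.87,-0.04,0.5],[-0.87,-0.04,0.58],[-0.87,-0.04,0.62],[-0.87,-0.04,0.62]], twist=[0,0,0,0,0,0,0,0,0,0,0,0,0])

```text
t: 48.5
position: [0.521, -0.1773, 0.1618]
tool_rot: [[0.119, 0.993, -0.0], [0.993, -0.119, 0.0], [0.0, -0.0, -1.0]]
contact_force: [-0.1, 0.8, -1.2]
finger_gap: 0.333
grip_force: 118.3
```

```bash
python3 -c "
from h import *
st();stones()
p=manip.sense()['position'];print(p, proj('side',p+[-.0121,-.0979,-.0793]))
" | grep -v '0.7842\|0.78\|0.72\|0.68'
```

```text
pan xy 0.010520029497795994 -0.18703955768215041 z 0.16180543919923926 yaw 83.18427571987043 F [-0.0975  0.8327 -1.2407] gap 0.3333819784909254 118.27489777933806 t 48.5 q [-0.0694  0.3667  0.4012  1.839  -0.1706  0.9697  0.2859]
blob [365.9 152.6] area 50 at z.075 [0.7476 0.275 ] pan [0.1837 0.2884]
blob [332.2 202.7] area 26 at z.075 [0.5004 0.0021] pan [-0.0305 -0.0112]
blob [334.8 211.6] area 21 at z.075 [ 0.4923 -0.0464] pan [-0.033  -0.0603]
blob [366.3 249.7] area 130 at z.075 [ 0.5198 -0.2465] pan [ 0.0173 -0.2559]
blob [313.8 293.1] area 37 at z.075 [ 0.3196 -0.353 ] pan [-0.1693 -0.3847]
[ 0.5211 -0.1775  0.1622] [367.0943 255.2203]
```

servo_tool(xyz=[[-0.25,0,0],[0.05,0,0],[-0.25,0,0],[0.05,0,0],[-0.25,0,0],[0.05,0,0],[-0.25,0,0],[0.05,0,0],[0,0,0],[0,0,0]], twist=[0,0,0,0,0,0,0,0,0,0])

```text
t: 50.05
position: [0.521, -0.178, 0.1621]
tool_rot: [[0.119, 0.993, 0.0], [0.993, -0.119, -0.0], [-0.0, 0.0, -1.0]]
contact_force: [0.5, -0.5, -0.7]
finger_gap: 0.332
grip_force: 118.5
```

```bash
python3 -c "
from h import *
st();stones()
" | grep -v '0.7842\|0.78\|0.72\|0.68'
```

```text
pan xy 0.010618589948602708 -0.18777363232690747 z 0.16213526938157605 yaw 83.15710079705232 F [ 0.4574 -0.5443 -0.7183] gap 0.3322493257783178 118.5066268639639 t 50.05 q [-0.0705  0.3665  0.404   1.8388 -0.1712  0.9698  0.2873]
blob [364.9 153. ] area 37 at z.075 [0.7422 0.2735] pan [0.1785 0.2862]
blob [332.2 202.6] area 25 at z.075 [0.5005 0.0026] pan [-0.0305 -0.0107]
blob [334.7 211.5] area 22 at z.075 [ 0.4921 -0.046 ] pan [-0.0332 -0.0599]
blob [359.8 277.2] area 32 at z.075 [ 0.4587 -0.3406] pan [-0.0326 -0.3564]
blob [380.  286.1] area 27 at z.075 [ 0.4988 -0.3872] pan [ 0.0126 -0.3981]
blob [313.8 293.1] area 37 at z.075 [ 0.3196 -0.353 ] pan [-0.1693 -0.3847]
```

```bash
python3 -c "
from h import *
for u in((359.8,277.2),(380,286.1)): print(at('side',*u,.015),at('side',*u,.05))
tub()
for z,r in((.068,.06),(.0,.052)):
    print([proj('side',[.508+r*np.cos(a),-.291+r*np.sin(a),z]).round() for a in np.arange(0,6.3,1.57)])
im=np.mean([manip.get_image('top').astype(float) for _ in range(6)],0).astype(np.uint8)
m=cv2.inRange(cv2.cvtColor(im,cv2.COLOR_RGB2HSV),(8,75,40),(28,255,255))[150:240,320:410]
n,l,s,c=cv2.connectedComponentsWithStats(m)
for i in range(1,n):
    if s[i,4]>5: u=c[i]+[320,150];print('top',u,s[i,4],at('top',*u,.015))
"
```

```text
[ 0.4831 -0.293   0.015 ] [ 0.4689 -0.3206  0.05  ]
[ 0.5259 -0.3432  0.015 ] [ 0.51   -0.3689  0.05  ]
circle 358.6 199.35 15.826867 [ 0.4516 -0.2845  0.068 ]
circle 358.6 199.35 12.37006 [ 0.4516 -0.2845  0.068 ]
[array([387., 258.]), array([361., 249.]), array([350., 267.]), array([377., 277.]), array([387., 258.])]
[array([382., 274.]), array([360., 266.]), array([351., 282.]), array([374., 291.]), array([382., 274.])]
top [333.4091 172.9602] 1381 [ 0.5619 -0.1933  0.015 ]
top [369.88 181.2 ] 25 [ 0.5284 -0.3357  0.015 ]
top [358.96 192.56] 25 [ 0.4838 -0.2922  0.015 ]
top [365.4643 203.25  ] 28 [ 0.4418 -0.3168  0.015 ]
top [320.8571 221.4286] 14 [ 0.3718 -0.1426  0.015 ]
```

Two of the stones are in the tub. The tub was knocked about 55 mm towards -x during the dump, and the third stone now lies on the bench at about (0.527, -0.339). I'll push it onto the scoop using the tub as a backstop.

servo_tool(xyz=[[0,0,-0.3],[0,0,-0.6],[-0.35,0.25,-0.6],[-0.76,0.5,-0.6],[-0.76,0.5,-0.6]], twist=[0,0,0,0,0])

```text
t: 51.48
position: [0.5616, -0.263, 0.2217]
tool_rot: [[0.123, 0.992, -0.0], [0.992, -0.123, -0.003], [-0.003, 0.0, -1.0]]
contact_force: [-1.1, 0.8, -1.9]
finger_gap: 0.335
grip_force: 118.8
```

servo_tool(xyz=[[-0.35,0.25,0],[-0.76,0.5,0],[-0.76,0.5,0]], twist=[0,0,0])

```text
t: 51.85
position: [0.6017, -0.3435, 0.221]
tool_rot: [[0.122, 0.992, -0.001], [0.992, -0.122, -0.002], [-0.002, -0.001, -1.0]]
contact_force: [-0.0, 0.0, -1.6]
finger_gap: 0.333
grip_force: 119.1
```

servo_tool(xyz=[[-0.35,0.25,0],[-0.77,0.51,0],[-0.77,0.51,0],[-0.77,0.51,0],[-0.77,0.51,0],[-0.77,0.51,0],[-0.77,0.51,0],[-0.77,0.51,0],[-0.77,0.51,0],[-0.77,0.51,0],[-0.77,0.51,0],[-0.77,0.51,0],[-0.77,0.51,0],[-0.77,0.51,0]], twist=[0.662,0.662,0.662,0.662,0.662,0.662,0.662,0.662,0.662,0.662,0.662,0.662,0.662,0.662])

```text
t: 53.6
position: [0.6437, -0.4225, 0.222]
tool_rot: [[0.811, -0.586, 0.0], [-0.586, -0.811, 0.0], [-0.0, -0.001, -1.0]]
contact_force: [0.2, 0.4, -1.0]
finger_gap: 0.335
grip_force: 119.6
```

```bash
cat >> h.py <<'E'
def tstones():
    im=np.mean([manip.get_image('top').astype(float) for _ in range(6)],0).astype(np.uint8)
    m=cv2.inRange(cv2.cvtColor(im,cv2.COLOR_RGB2HSV),(8,75,40),(28,255,255))[150:240,320:410]
    n,l,s,c=cv2.connectedComponentsWithStats(m)
    for i in range(1,n):
        if 5<s[i,4]<200: u=c[i]+[320,150];print('top',u,s[i,4],at('top',*u,.015))
E
python3 -c "
from h import *
st();stones();tub();tstones()
" | grep -v '0.7842\|0.78\|0.72\|0.68'
```

```text
pan xy 0.16061731492214112 -0.4165057635901984 z 0.2219904676434918 yaw -35.845791020527095 F [ 0.2421  0.4142 -1.0354] gap 0.33546215604355734 119.57963603083044 t 53.6 q [ 0.0931  0.8115  0.9305  1.1602 -0.6267  1.4481 -1.2689]
blob [328.6 195.2] area 23 at z.075 [0.5029 0.0469] pan [-0.0332  0.0336]
blob [332.2 202.5] area 26 at z.075 [0.5007 0.0031] pan [-0.0304 -0.0101]
blob [334.8 211.6] area 21 at z.075 [ 0.4923 -0.0464] pan [-0.033  -0.0603]
blob [359.7 277.3] area 29 at z.075 [ 0.4583 -0.3408] pan [-0.0329 -0.3567]
blob [379.9 286.1] area 26 at z.075 [ 0.4985 -0.3871] pan [ 0.0123 -0.398 ]
blob [313.5 293.1] area 35 at z.075 [ 0.3188 -0.3528] pan [-0.1701 -0.3846]
circle 356.85 199.1 13.747277 [ 0.4525 -0.2779  0.068 ]
top [381.2357 153.7389] 157 [ 0.6376 -0.3827  0.015 ]
top [369.8333 180.9583] 24 [ 0.5294 -0.3356  0.015 ]
top [358.96 192.56] 25 [ 0.4838 -0.2922  0.015 ]
top [365.3704 203.2963] 27 [ 0.4416 -0.3165  0.015 ]
top [322.0484 216.9355] 62 [ 0.3892 -0.1474  0.015 ]
```

servo_tool(xyz=[[0,0,0.5],[0,0,1],[0,0,1]], twist=[0,0,0])

```text
t: 54.78
position: [0.6421, -0.4203, 0.1177]
tool_rot: [[0.809, -0.588, -0.006], [-0.588, -0.809, 0.005], [-0.007, -0.001, -1.0]]
contact_force: [0.2, 1.1, -0.0]
finger_gap: 0.337
grip_force: 119.5
```

servo_tool(xyz=[[0,0,0.2],[0,0,0.36],[0,0,0.36]], twist=[0,0,0])

```text
t: 55.15
position: [0.6433, -0.4224, 0.0849]
tool_rot: [[0.809, -0.588, -0.001], [-0.588, -0.809, 0.001], [-0.001, -0.0, -1.0]]
contact_force: [-0.6, -0.6, -1.0]
finger_gap: 0.334
grip_force: 119.5
```

servo_tool(xyz=[[0,0,0.03],[0,0,0.03]], twist=[0,0])

```text
t: 55.4
position: [0.6438, -0.423, 0.0834]
tool_rot: [[0.809, -0.588, 0.001], [-0.588, -0.809, -0.0], [0.001, -0.0, -1.0]]
contact_force: [-0.6, -0.2, -1.4]
finger_gap: 0.334
grip_force: 119.5
```

servo_tool(xyz=[[0,0,0.02],[0,0,0.02]], twist=[0,0])

```text
t: 55.65
position: [0.644, -0.4231, 0.0816]
tool_rot: [[0.809, -0.588, 0.001], [-0.588, -0.809, -0.001], [0.001, 0.0, -1.0]]
contact_force: [1.4, -0.6, 2.7]
finger_gap: 0.333
grip_force: 120.2
```

servo_tool(xyz=[[0,0,0.02],[0,0,0.02]], twist=[0,0])

```text
t: 55.9
position: [0.6446, -0.4237, 0.0809]
tool_rot: [[0.809, -0.587, 0.003], [-0.587, -0.809, -0.002], [0.003, -0.0, -1.0]]
contact_force: [2.6, -0.7, 10.6]
finger_gap: 0.336
grip_force: 121.3
```

servo_tool(xyz=[[-0.08,0,-0.01],[-0.16,0,-0.01],[-0.24,0,-0.01],[-0.32,0,-0.01],[-0.4,0,-0.01],[-0.48,0,-0.01],[-0.56,0,-0.01],[-0.62,0,-0.01],[-0.68,0,-0.01],[-0.74,0,-0.01],[-0.74,0,-0.01]], twist=[0,0,0,0,0,0,0,0,0,0,0])

```text
t: 57.28
position: [0.5848, -0.3804, 0.0816]
tool_rot: [[0.809, -0.587, 0.003], [-0.587, -0.809, -0.002], [0.004, 0.0, -1.0]]
contact_force: [2.7, -2.7, 6.2]
finger_gap: 0.33
grip_force: 120.5
```

```bash
python3 -c "
from h import *
st();stones();tub();tstones()
s=manip.sense();print('lip',s['position'][:2]-.0986*s['tool_rot'][:2,0])
" | grep -v '0.7842\|0.78\|0.72\|0.68'
```

```text
blob [426.6 141.9] area 32 at z.075 [1.0331 0.2751] pan [0.4673 0.3212]
blob [423.  146.8] area 42 at z.075 [0.997 0.243] pan [0.4352 0.2852]
blob [328.6 195.1] area 22 at z.075 [0.5033 0.0473] pan [-0.0328  0.034 ]
blob [332.2 202.6] area 27 at z.075 [0.5006 0.0026] pan [-0.0304 -0.0107]
blob [334.8 211.8] area 25 at z.075 [ 0.4917 -0.0475] pan [-0.0335 -0.0615]
blob [419.5 220.4] area 57 at z.075 [ 0.7409 -0.1767] pan [ 0.2289 -0.1612]
blob [359.9 277.3] area 31 at z.075 [ 0.4589 -0.3408] pan [-0.0324 -0.3566]
blob [371.8 283.7] area 31 at z.075 [ 0.4809 -0.3725] pan [-0.0069 -0.3855]
blob [313.7 293.2] area 36 at z.075 [ 0.3193 -0.3531] pan [-0.1696 -0.3848]
circle 358.6 199.6 14.5714655 [ 0.4506 -0.2845  0.068 ]
circle 358.6 199.6 12.424092 [ 0.4506 -0.2845  0.068 ]
top [358.7778 192.5556] 27 [ 0.4838 -0.2915  0.015 ]
top [365.5862 203.2759] 29 [ 0.4417 -0.3173  0.015 ]
lip [ 0.5052 -0.3225]
```

servo_tool(xyz=[[-0.05,0,0],[-0.1,0,0],[-0.15,0,0],[-0.2,0,0],[-0.24,0,0],[-0.24,0,0]], twist=[0,0,0,0,0,0])

```text
t: 58.82
position: [0.5661, -0.3669, 0.0819]
tool_rot: [[0.809, -0.587, 0.004], [-0.587, -0.809, -0.003], [0.005, 0.0, -1.0]]
contact_force: [4.8, -2.5, 8.2]
finger_gap: 0.33
grip_force: 120.7
```

```bash
python3 -c "
from h import *
stones();tub();tstones()
s=manip.sense();print('lip',s['position'][:2]-.0986*s['tool_rot'][:2,0],at('side',371.8,283.7,.015))
" | grep -v '0.7842\|0.78\|0.72\|0.68'
```

```text
blob [421.7 147.3] area 244 at z.075 [0.9896 0.2407] pan [0.428  0.2821]
blob [389.9 176.5] area 176 at z.075 [0.7634 0.0853] pan [0.2212 0.1017]
blob [332.2 202.6] area 27 at z.075 [0.5006 0.0026] pan [-0.0304 -0.0107]
blob [334.8 211.8] area 25 at z.075 [ 0.4917 -0.0475] pan [-0.0335 -0.0615]
blob [425.2 231.1] area 136 at z.075 [ 0.7316 -0.229 ] pan [ 0.2257 -0.2141]
blob [354.2 276.1] area 26 at z.075 [ 0.4453 -0.3316] pan [-0.0469 -0.349 ]
blob [366.3 281.8] area 32 at z.075 [ 0.4693 -0.3616] pan [-0.0196 -0.3761]
blob [313.7 293.1] area 36 at z.075 [ 0.3192 -0.3529] pan [-0.1697 -0.3847]
circle 356.1 201.1 14.397324 [ 0.445 -0.275  0.068]
circle 356.1 201.1 16.594563 [ 0.445 -0.275  0.068]
top [356.4074 195.9259] 27 [ 0.4706 -0.282   0.015 ]
top [363.069  206.5172] 29 [ 0.429  -0.3073  0.015 ]
lip [ 0.4864 -0.309 ] [ 0.5068 -0.3273  0.015 ]
```

servo_tool(xyz=[[0,0,-0.02],[0,0,-0.06],[0.02,0,-0.1],[0.04,0,-0.15],[0.06,0,-0.22],[0.08,0,-0.32],[0.1,0,-0.44],[0.11,0,-0.58],[0.12,0,-0.72],[0.12,0,-0.86],[0.12,0,-0.95],[0.12,0,-0.95]], twist=[0,0,0,0,0,0,0,0,0,0,0,0])

```text
t: 61.12
position: [0.5743, -0.3725, 0.1757]
tool_rot: [[0.809, -0.588, 0.001], [-0.588, -0.809, -0.001], [0.001, -0.0, -1.0]]
contact_force: [0.2, -0.3, -2.0]
finger_gap: 0.337
grip_force: 119.7
```

```bash
python3 -c "
from h import *
st();stones();tub();tstones()
s=manip.sense();l=s['position']-.0986*s['tool_rot'][:,0]-[0,0,.0793];print('lip',l,proj('side',l))
" | grep -v '0.7842\|0.78\|0.72\|0.68'
```

```text
pan xy 0.0859395055234144 -0.3747950488245155 z 0.1757047491010162 yaw -35.981174194465844 F [ 0.2178 -0.2658 -2.041 ] gap 0.33711230246192075 119.7473398083821 t 61.125 q [-0.0416  0.7108  0.961   1.5005 -0.6003  1.2447 -1.1991]
blob [392.5 179.8] area 250 at z.075 [0.7627 0.0622] pan [0.2231 0.0786]
blob [419.6 187.2] area 56 at z.075 [ 0.8354 -0.0116] pan [0.3038 0.0137]
blob [328.5 195.3] area 22 at z.075 [0.5025 0.0464] pan [-0.0335  0.0331]
blob [332.2 202.5] area 26 at z.075 [0.5007 0.0031] pan [-0.0304 -0.0101]
blob [334.8 211.7] area 24 at z.075 [ 0.492  -0.0471] pan [-0.0332 -0.061 ]
blob [372.5 260.7] area 31 at z.075 [ 0.5188 -0.2939] pan [ 0.0218 -0.3031]
blob [353.4 275.7] area 24 at z.075 [ 0.4438 -0.3297] pan [-0.0486 -0.3473]
blob [313.5 293.1] area 35 at z.075 [ 0.3188 -0.3528] pan [-0.1701 -0.3846]
top [368.7931 183.4483] 29 [ 0.5196 -0.3313  0.015 ]
top [355.88 196.2 ] 25 [ 0.4696 -0.28    0.015 ]
top [362.36 207.24] 25 [ 0.4262 -0.3045  0.015 ]
lip [ 0.4943 -0.3143  0.0956] [368.2365 262.629 ]
```

servo_tool(xyz=[[-0.04,0,0],[-0.12,0,0],[-0.22,0,0],[-0.32,0,0],[-0.41,0,0],[-0.48,0,0.03],[-0.53,0,0.07],[-0.55,0,0.1],[-0.55,0,0.1]], twist=[0,0,0,0,0,0,0,0,0])

```text
t: 63.05
position: [0.5295, -0.3398, 0.1646]
tool_rot: [[0.809, -0.588, -0.0], [-0.588, -0.809, 0.0], [-0.0, 0.0, -1.0]]
contact_force: [0.7, 0.1, -0.6]
finger_gap: 0.33
grip_force: 119.7
```

```bash
python3 -c "
from h import *
stones();tub();tstones()
s=manip.sense();l=s['position']-.0986*s['tool_rot'][:,0]-[0,0,.0793];print('lip',l,proj('side',l),proj('top',l))
" | grep -v '0.7842\|0.78\|0.72\|0.68'
```

```text
Traceback (most recent call last):
  File "h.py", line 34, in stones
    im=np.mean([manip.get_image("side").astype(float) for _ in range(6)],0).astype(np.uint8)
                ~~~~~~~~~~~~~~~^^^^^^^^
ValueError: 200 camera calls are used up
```

servo_tool(xyz=[[0.05,0,0],[0.11,0,0.02],[0.16,0,0.05],[0.18,0,0.08],[0.18,0,0.08]], twist=[0,0,0,0,0])

```text
t: 63.88
position: [0.544, -0.3505, 0.1564]
tool_rot: [[0.809, -0.588, -0.001], [-0.588, -0.809, 0.0], [-0.001, 0.0, -1.0]]
contact_force: [-0.3, -0.7, -0.5]
finger_gap: 0.331
grip_force: 119.7
```

servo_tool(xyz=[[-0.25,0,0],[0.05,0,0],[-0.25,0,0],[0.05,0,0],[-0.25,0,0],[0.05,0,0],[-0.25,0,0],[0.05,0,0],[-0.25,0,0],[0.05,0,0],[-0.25,0,0],[0.05,0,0],[0,0,0],[0,0,0]], twist=[0,0,0,0,0,0,0,0,0,0,0,0,0,0])

```text
t: 65.62
position: [0.5436, -0.3504, 0.1569]
tool_rot: [[0.809, -0.588, -0.0], [-0.588, -0.809, 0.0], [-0.0, 0.0, -1.0]]
contact_force: [-0.1, -0.1, 0.5]
finger_gap: 0.336
grip_force: 119.6
```

servo_tool(xyz=[[0,0,-0.5],[0,0,-1],[0,0,-1]], twist=[0,0,0])

```text
t: 66.0
position: [0.5448, -0.3524, 0.2612]
tool_rot: [[0.809, -0.588, 0.006], [-0.588, -0.809, -0.004], [0.007, -0.0, -1.0]]
contact_force: [0.4, -0.1, -1.3]
finger_gap: 0.331
grip_force: 119.6
```

servo_tool(xyz=[[-0.3,-0.5,0],[-0.6,-0.99,0],[-0.6,-0.99,0],[-0.6,-0.99,0],[-0.6,-0.99,0],[-0.6,-0.99,0],[-0.6,-0.99,0],[-0.6,-0.99,0],[-0.6,-0.99,0],[-0.6,-0.99,0],[-0.6,-0.99,0],[-0.6,-0.99,0],[-0.6,-0.99,0],[-0.6,-0.99,0]], twist=[0,0,-0.663,-0.663,-0.663,-0.663,-0.663,-0.663,-0.663,-0.663,-0.663,-0.663,-0.663,-0.663])

```text
t: 67.75
position: [0.5531, -0.2348, 0.2562]
tool_rot: [[0.116, 0.993, -0.001], [0.993, -0.116, 0.001], [0.001, -0.001, -1.0]]
contact_force: [-0.2, 0.1, -0.9]
finger_gap: 0.333
grip_force: 119.6
```

```bash
python3 -c "
from h import *
st();s=manip.sense();T=C+.035*EX+.222*EY-s['position'][:2];print(T@s['tool_rot'][:2,0],T@s['tool_rot'][:2,1])"
```

```text
pan xy 0.04903202797615201 -0.24046394405812316 z 0.2561731320623846 yaw 83.34875224475195 F [-0.2338  0.0852 -0.8952] gap 0.332997670968661 119.59547543898225 t 67.75 q [-0.0675  0.383   0.5434  1.5918 -0.2072  1.2259  0.3983]
0.46245106214666776 -0.014445265459160396
```

servo_tool(xyz=[[0.5,0,0],[0.93,-0.03,0],[0.93,-0.03,0]], twist=[0,0,0])

```text
t: 68.12
position: [0.5618, -0.1375, 0.2561]
tool_rot: [[0.113, 0.994, -0.001], [0.994, -0.113, 0.002], [0.002, -0.001, -1.0]]
contact_force: [-0.2, -0.4, -1.0]
finger_gap: 0.335
grip_force: 119.4
```

servo_tool(xyz=[[0.5,0,0],[0.93,-0.03,0],[0.93,-0.03,0]], twist=[0,0,0])

```text
t: 68.5
position: [0.5693, -0.0457, 0.2562]
tool_rot: [[0.113, 0.994, -0.001], [0.994, -0.113, 0.002], [0.002, -0.001, -1.0]]
contact_force: [0.4, -0.3, -1.0]
finger_gap: 0.333
grip_force: 119.5
```

servo_tool(xyz=[[0.5,0,0],[0.93,-0.03,0],[0.93,-0.03,0]], twist=[0,0,0])

```text
t: 68.88
position: [0.577, 0.0463, 0.2562]
tool_rot: [[0.113, 0.994, -0.001], [0.994, -0.113, 0.001], [0.001, -0.001, -1.0]]
contact_force: [0.2, -0.6, -0.8]
finger_gap: 0.336
grip_force: 119.5
```

servo_tool(xyz=[[0.5,0,0],[0.93,-0.03,0],[0.93,-0.03,0]], twist=[0,0,0])

```text
t: 69.25
position: [0.5847, 0.1385, 0.2562]
tool_rot: [[0.113, 0.994, -0.001], [0.994, -0.113, 0.001], [0.001, -0.001, -1.0]]
contact_force: [0.1, -0.5, -1.4]
finger_gap: 0.33
grip_force: 119.6
```

servo_tool(xyz=[[0.5,0,0],[0.9,-0.03,0],[0.9,-0.03,0],[0.9,-0.03,0]], twist=[0,0,0,0])

```text
t: 69.75
position: [0.5929, 0.2227, 0.2568]
tool_rot: [[0.119, 0.993, 0.0], [0.993, -0.119, -0.002], [-0.002, 0.0, -1.0]]
contact_force: [0.6, -0.4, -0.7]
finger_gap: 0.334
grip_force: 119.6
```

```bash
python3 -c "
from h import *
st()"
```

```text
pan xy 0.036030815578802555 0.2186353745031385 z 0.25678656286337354 yaw 83.15386983450101 F [ 0.5726 -0.4168 -0.7098] gap 0.3340242779937646 119.56957533024251 t 69.75 q [-0.7217  0.4274  0.4151  1.5001 -0.1752  1.2516 -0.4042]
```

servo_tool(xyz=[[0,0.14,0],[0.0,0.14,0.3],[0.0,0.14,0.6],[0,0.14,0.84],[0,0.14,0.84]], twist=[0,0,0,0,0])

```text
t: 70.38
position: [0.606, 0.2218, 0.1713]
tool_rot: [[0.118, 0.993, -0.003], [0.993, -0.118, -0.002], [-0.002, -0.003, -1.0]]
contact_force: [-0.5, 0.9, 0.4]
finger_gap: 0.336
grip_force: 119.6
```

servo_tool(xyz=[[-0.05,0,0],[-0.08,0,0],[-0.08,0,0]], twist=[0,0,0])

```text
t: 70.75
position: [0.6059, 0.2154, 0.1739]
tool_rot: [[0.117, 0.993, 0.001], [0.993, -0.117, 0.001], [0.001, 0.001, -1.0]]
contact_force: [-0.1, -0.2, -0.9]
finger_gap: 0.333
grip_force: 119.6
```

servo_tool(xyz=[[-0.04,0,0],[-0.04,0,0]], twist=[0,0])

```text
t: 71.0
position: [0.6049, 0.2125, 0.1732]
tool_rot: [[0.115, 0.993, 0.001], [0.993, -0.115, 0.001], [0.001, 0.0, -1.0]]
contact_force: [1.0, 1.7, -1.5]
finger_gap: 0.331
grip_force: 119.6
```

servo_tool(xyz=[[-0.04,0,0],[-0.04,0,0]], twist=[0,0])

```text
t: 71.25
position: [0.6046, 0.2107, 0.1735]
tool_rot: [[0.114, 0.993, 0.001], [0.993, -0.114, 0.004], [0.004, 0.001, -1.0]]
contact_force: [0.0, 7.2, -0.5]
finger_gap: 0.336
grip_force: 119.6
```

servo_tool(xyz=[[-0.04,0,-0.02],[-0.08,0,-0.05],[-0.12,0,-0.08],[-0.12,0,-0.08]], twist=[0,0,0,0])

```text
t: 71.75
position: [0.603, 0.1962, 0.1812]
tool_rot: [[0.116, 0.993, 0.0], [0.993, -0.116, 0.001], [0.001, 0.0, -1.0]]
contact_force: [-0.4, 4.8, 0.2]
finger_gap: 0.333
grip_force: 118.7
```

servo_tool(xyz=[[-0.04,0,-0.03],[-0.08,0,-0.05],[-0.12,0,-0.08],[-0.12,0,-0.08]], twist=[0,0,0,0])

```text
t: 72.25
position: [0.6017, 0.1839, 0.1892]
tool_rot: [[0.116, 0.993, 0.0], [0.993, -0.116, 0.0], [0.0, 0.0, -1.0]]
contact_force: [0.8, 5.2, -1.4]
finger_gap: 0.336
grip_force: 118.5
```

servo_tool(xyz=[[-0.05,0,-0.02],[-0.1,0,-0.05],[-0.14,0,-0.07],[-0.14,0,-0.07]], twist=[0,0,0,0])

```text
t: 72.75
position: [0.6001, 0.1695, 0.1962]
tool_rot: [[0.117, 0.993, 0.0], [0.993, -0.117, -0.0], [-0.0, 0.0, -1.0]]
contact_force: [-0.2, 3.2, 0.0]
finger_gap: 0.33
grip_force: 118.4
```

servo_tool(xyz=[[-0.05,0,-0.02],[-0.1,0,-0.04],[-0.15,0,-0.05],[-0.15,0,-0.05]], twist=[0,0,0,0])

```text
t: 73.25
position: [0.5983, 0.1552, 0.2011]
tool_rot: [[0.116, 0.993, 0.0], [0.993, -0.116, 0.001], [0.001, 0.0, -1.0]]
contact_force: [0.4, 5.0, -2.0]
finger_gap: 0.332
grip_force: 118.5
```

servo_tool(xyz=[[0.1,0,0],[0.2,0,0],[0.2,0,-0.2],[0.2,0,-0.38],[0.1,-0.3,-0.38],[-0.1,-0.68,-0.38],[-0.29,-0.68,-0.38],[-0.29,-0.68,-0.38],[-0.29,-0.68,-0.38]], twist=[0,0,0,0,0,0,0,0,0])

```text
t: 74.38
position: [0.5283, 0.135, 0.2389]
tool_rot: [[0.116, 0.993, 0.001], [0.993, -0.116, -0.0], [0.0, 0.001, -1.0]]
contact_force: [-0.2, -0.6, -0.7]
finger_gap: 0.333
grip_force: 119.1
```

```bash
python3 -c "
from h import *
st()"
```

```text
pan xy -0.018087236946453422 0.12400127016713332 z 0.23894446795338045 yaw 83.3459617845664 F [-0.2349 -0.5587 -0.6579] gap 0.332619780859085 119.12963062110975 t 74.375 q [-0.6793  0.2831  0.4285  1.7478 -0.128   1.1377 -0.3282]
```

servo_tool(xyz=[[-0.02,-0.03,0.1],[-0.02,-0.03,0.25],[-0.02,-0.03,0.4],[-0.02,-0.03,0.4]], twist=[0,0,0,0])

```text
t: 74.88
position: [0.5231, 0.1325, 0.1971]
tool_rot: [[0.116, 0.993, -0.003], [0.993, -0.116, -0.001], [-0.002, -0.003, -1.0]]
contact_force: [0.1, -0.1, -0.9]
finger_gap: 0.336
grip_force: 119.0
```

servo_tool(xyz=[[-0.06,0,0.04],[-0.12,0,0.08],[-0.18,0,0.115],[-0.24,0,0.155],[-0.3,0,0.19],[-0.36,0,0.23],[-0.36,0,0.23]], twist=[0,0,0,0,0,0,0])

```text
t: 75.75
position: [0.5198, 0.0963, 0.1756]
tool_rot: [[0.117, 0.993, -0.0], [0.993, -0.117, -0.0], [-0.0, -0.0, -1.0]]
contact_force: [-0.8, 0.3, -1.3]
finger_gap: 0.335
grip_force: 119.0
```

servo_tool(xyz=[[-0.02,0,0.01],[-0.04,0,0.015],[-0.04,0,0.015]], twist=[0,0,0])

```text
t: 76.12
position: [0.5195, 0.093, 0.1744]
tool_rot: [[0.116, 0.993, 0.0], [0.993, -0.116, 0.0], [0.0, 0.0, -1.0]]
contact_force: [0.7, 0.1, -1.2]
finger_gap: 0.328
grip_force: 119.0
```

servo_tool(xyz=[[-0.05,0,0],[-0.1,0,0.01],[-0.15,0,0.01],[-0.2,0,0.01],[-0.2,0,0.01]], twist=[0,0,0,0,0])

```text
t: 76.75
position: [0.5172, 0.0726, 0.1735]
tool_rot: [[0.117, 0.993, 0.0], [0.993, -0.117, -0.0], [-0.0, 0.0, -1.0]]
contact_force: [0.2, 1.2, -0.4]
finger_gap: 0.333
grip_force: 119.0
```

servo_tool(xyz=[[0,0,0.02],[0,0,0.02]], twist=[0,0])

```text
t: 77.0
position: [0.5178, 0.0738, 0.1726]
tool_rot: [[0.115, 0.993, 0.001], [0.993, -0.115, 0.001], [0.001, 0.001, -1.0]]
contact_force: [-2.3, 0.8, 12.0]
finger_gap: 0.334
grip_force: 120.9
```

servo_tool(xyz=[[0,0,0.02],[0,0,0.02]], twist=[0,0])

```text
t: 77.25
position: [0.5183, 0.0746, 0.1721]
tool_rot: [[0.115, 0.993, 0.003], [0.993, -0.115, 0.003], [0.003, 0.002, -1.0]]
contact_force: [-6.9, 2.9, 29.4]
finger_gap: 0.338
grip_force: 123.2
```

servo_tool(xyz=[[0,0,0.02],[0,0,0.02]], twist=[0,0])

```text
t: 77.5
position: [0.5203, 0.0756, 0.171]
tool_rot: [[0.114, 0.993, 0.007], [0.993, -0.114, 0.004], [0.005, 0.007, -1.0]]
contact_force: [-3.7, 4.8, 30.4]
finger_gap: 0.332
grip_force: 123.9
```

servo_tool(xyz=[[0,0,0.03],[0,0,0.06],[0,0,0.09],[0,0,0.12],[0,0,0.15],[0,0,0.18],[0,0,0.21],[0,0,0.25],[0,0,0.25]], twist=[0,0,0,0,0,0,0,0,0])

```text
t: 78.62
position: [0.5211, 0.0755, 0.1455]
tool_rot: [[0.113, 0.994, 0.008], [0.994, -0.113, 0.003], [0.004, 0.008, -1.0]]
contact_force: [0.8, 5.9, 22.9]
finger_gap: 0.333
grip_force: 128.6
```

```bash
python3 -c "
from h import *
st()"
```

```text
pan xy -0.018374091192901124 0.06411340882113697 z 0.14546116796759384 yaw 83.50141427934932 F [ 0.8262  5.8958 22.8847] gap 0.33326051082565344 128.60157332383096 t 78.625 q [-0.5675  0.3443  0.4206  1.923  -0.1788  0.9016 -0.1719]
```

servo_tool(xyz=[[0,0,-0.01],[-0.05,0,-0.01],[-0.1,0,-0.01],[-0.15,0,-0.01],[-0.2,0,-0.01],[-0.26,0,-0.01],[-0.32,0,-0.01],[-0.38,0,-0.01],[-0.44,0,-0.01],[-0.44,0,-0.01]], twist=[0,0,0,0,0,0,0,0,0,0])

```text
t: 79.88
position: [0.5156, 0.0309, 0.1459]
tool_rot: [[0.114, 0.993, 0.007], [0.993, -0.114, 0.002], [0.003, 0.007, -1.0]]
contact_force: [1.7, 4.0, 17.0]
finger_gap: 0.334
grip_force: 127.6
```

servo_tool(xyz=[[-0.04,0,0],[-0.08,0,0],[-0.1,0,0],[-0.1,0,0]], twist=[0,0,0,0])

```text
t: 80.38
position: [0.5145, 0.0214, 0.146]
tool_rot: [[0.114, 0.993, 0.007], [0.994, -0.114, 0.002], [0.003, 0.007, -1.0]]
contact_force: [0.9, 4.7, 16.9]
finger_gap: 0.333
grip_force: 127.9
```

```bash
python3 -c "
from h import *
st()"
```

```text
pan xy -0.01869293400862899 0.00962429626517457 z 0.14600051215425075 yaw 83.47358683780173 F [ 0.8806  4.7259 16.9191] gap 0.3332572021730584 127.86156943067908 t 80.375 q [-0.4837  0.3268  0.4368  1.9491 -0.1775  0.8948 -0.0706]
```

servo_tool(xyz=[[-0.03,0,0],[-0.03,0,0]], twist=[0,0])

```text
t: 80.62
position: [0.5142, 0.0185, 0.146]
tool_rot: [[0.114, 0.994, 0.007], [0.994, -0.114, 0.002], [0.003, 0.007, -1.0]]
contact_force: [0.9, 6.0, 18.5]
finger_gap: 0.333
grip_force: 127.8
```

servo_tool(xyz=[[0,0,-0.05],[-0.03,0,-0.1],[-0.06,0,-0.15],[-0.09,0,-0.2],[-0.12,0,-0.25],[-0.15,0,-0.3],[-0.18,0,-0.35],[-0.2,0,-0.4],[-0.2,0,-0.5],[-0.2,0,-0.6],[-0.2,0,-0.7],[-0.2,0,-0.8],[-0.2,0,-0.8]], twist=[0,0,0,0,0,0,0,0,0,0,0,0,0])

```text
t: 82.25
position: [0.5088, -0.0032, 0.2243]
tool_rot: [[0.116, 0.993, 0.002], [0.993, -0.116, 0.0], [0.001, 0.002, -1.0]]
contact_force: [-1.0, 0.7, -1.9]
finger_gap: 0.332
grip_force: 125.4
```

```bash
python3 -c "
from h import *
st();print(manip.sense()['position'])"
```

```text
pan xy -0.02152798467937049 -0.015491517533344535 z 0.22430216878794773 yaw 83.36370261253666 F [-1.0227  0.7184 -1.9485] gap 0.33207433743311177 125.43664952740073 t 82.25 q [-0.4803  0.2322  0.4711  1.8552 -0.119   1.0801 -0.0799]
[ 0.5088 -0.0032  0.2243]
```

servo_tool(xyz=[[-0.06,-0.02,0],[-0.18,-0.05,0],[-0.32,-0.09,0],[-0.46,-0.13,0],[-0.6,-0.17,0],[-0.72,-0.2,0],[-0.82,-0.23,0],[-0.88,-0.25,0],[-0.9,-0.25,0],[-0.9,-0.25,0]], twist=[0,0,0,0,0,0,0,0,0,0])

```text
t: 83.5
position: [0.4732, -0.0896, 0.2234]
tool_rot: [[0.115, 0.993, 0.0], [0.993, -0.115, 0.0], [0.0, 0.0, -1.0]]
contact_force: [0.2, 0.4, -1.0]
finger_gap: 0.336
grip_force: 125.5
```

servo_tool(xyz=[[-0.05,-0.02,0],[-0.15,-0.05,0],[-0.27,-0.09,0],[-0.38,-0.12,0],[-0.46,-0.15,0.02],[-0.5,-0.16,0.08],[-0.52,-0.16,0.18],[-0.52,-0.16,0.3],[-0.52,-0.16,0.42],[-0.52,-0.16,0.54],[-0.52,-0.16,0.62],[-0.52,-0.16,0.65],[-0.52,-0.16,0.65]], twist=[0,0,0,0,0,0,0,0,0,0,0,0,0])

```text
t: 85.12
position: [0.4512, -0.1396, 0.1584]
tool_rot: [[0.116, 0.993, -0.0], [0.993, -0.116, 0.0], [0.0, -0.0, -1.0]]
contact_force: [-0.4, 0.1, -0.6]
finger_gap: 0.336
grip_force: 125.4
```

servo_tool(xyz=[[-0.25,0,0],[0.05,0,0],[-0.25,0,0],[0.05,0,0],[-0.25,0,0],[0.05,0,0],[-0.25,0,0],[0.05,0,0],[-0.25,0,0],[0.05,0,0],[-0.25,0,0],[0.05,0,0],[-0.25,0,0],[0.05,0,0],[0,0,0],[0,0,0]], twist=[0,0,0,0,0,0,0,0,0,0,0,0,0,0,0,0])

```text
t: 87.12
position: [0.4513, -0.1402, 0.1588]
tool_rot: [[0.116, 0.993, 0.001], [0.993, -0.116, -0.0], [-0.0, 0.001, -1.0]]
contact_force: [0.0, 0.2, -0.7]
finger_gap: 0.335
grip_force: 125.4
```

servo_tool(xyz=[[0,0,-0.3],[0,0,-0.6],[0,0,-0.8],[0,0,-0.8]], twist=[0,0,0,0])

```text
t: 87.62
position: [0.452, -0.1403, 0.2397]
tool_rot: [[0.116, 0.993, 0.003], [0.993, -0.116, -0.0], [0.0, 0.003, -1.0]]
contact_force: [0.2, -0.4, -2.6]
finger_gap: 0.333
grip_force: 125.4
```

servo_tool(xyz=[[0.4,0.14,0],[0.83,0.28,0],[0.83,0.28,0]], twist=[0,0,0])

```text
t: 88.0
position: [0.4892, -0.0568, 0.237]
tool_rot: [[0.11, 0.994, -0.001], [0.994, -0.11, 0.001], [0.0, -0.002, -1.0]]
contact_force: [0.1, 0.0, -0.3]
finger_gap: 0.334
grip_force: 125.3
```

servo_tool(xyz=[[0.4,0.14,0],[0.83,0.28,0],[0.83,0.28,0]], twist=[0,0,0])

```text
t: 88.38
position: [0.5264, 0.0218, 0.237]
tool_rot: [[0.111, 0.994, -0.001], [0.994, -0.111, 0.0], [0.0, -0.001, -1.0]]
contact_force: [-0.2, -0.1, -1.7]
finger_gap: 0.337
grip_force: 125.3
```

servo_tool(xyz=[[0.4,0.14,0],[0.83,0.28,0],[0.83,0.28,0],[0.83,0.28,0]], twist=[0,0,0,0])

```text
t: 88.88
position: [0.5628, 0.0961, 0.2376]
tool_rot: [[0.117, 0.993, -0.001], [0.993, -0.117, -0.001], [-0.002, -0.001, -1.0]]
contact_force: [-0.4, -0.7, -0.9]
finger_gap: 0.33
grip_force: 125.3
```

```bash
python3 -c "
from h import *
st()"
```

```text
pan xy 0.020716100386937976 0.08936128508889926 z 0.2376316502453088 yaw 83.27111694884455 F [-0.3602 -0.7275 -0.9277] gap 0.3302086923725997 125.2988498378545 t 88.875 q [-0.5887  0.3324  0.4394  1.6878 -0.151   1.1568 -0.2266]
```

servo_tool(xyz=[[0,0,0.4],[0,0,0.75],[0,0,0.89],[0,0,0.89]], twist=[0,0,0,0])

```text
t: 89.38
position: [0.563, 0.0967, 0.1492]
tool_rot: [[0.117, 0.993, -0.001], [0.993, -0.117, -0.001], [-0.001, -0.001, -1.0]]
contact_force: [-0.2, 0.2, -0.1]
finger_gap: 0.334
grip_force: 125.7
```

servo_tool(xyz=[[0,0,0.03],[0,0,0.03]], twist=[0,0])

```text
t: 89.62
position: [0.5639, 0.098, 0.1473]
tool_rot: [[0.116, 0.993, 0.001], [0.993, -0.116, 0.001], [0.001, 0.001, -1.0]]
contact_force: [-0.4, 0.3, -0.2]
finger_gap: 0.331
grip_force: 125.7
```

servo_tool(xyz=[[-0.06,0,0],[-0.14,0,0],[-0.22,0,0],[-0.3,0,0],[-0.38,0,0],[-0.46,0,0],[-0.54,0,0],[-0.61,0,0],[-0.68,0,0],[-0.75,0,0],[-0.81,0,0],[-0.81,0,0]], twist=[0,0,0,0,0,0,0,0,0,0,0,0])

```text
t: 91.12
position: [0.554, 0.0165, 0.1464]
tool_rot: [[0.117, 0.993, 0.0], [0.993, -0.117, -0.001], [-0.001, 0.0, -1.0]]
contact_force: [-0.0, -1.0, 1.2]
finger_gap: 0.332
grip_force: 125.9
```

```bash
python3 -c "
from h import *
st()"
```

```text
pan xy 0.021100217525176976 0.009271326069357008 z 0.14644584198004768 yaw 83.30315871873789 F [-0.0022 -1.011   1.1666] gap 0.33150194241197545 125.89153507724404 t 91.125 q [-0.4427  0.3933  0.4272  1.8495 -0.1971  0.9401 -0.0444]
```

servo_tool(xyz=[[-0.03,0,0.005],[-0.03,0,-0.05],[-0.06,0,-0.1],[-0.1,0,-0.18],[-0.14,0,-0.26],[-0.18,0,-0.36],[-0.18,0,-0.46],[-0.18,0,-0.54],[-0.18,0,-0.6],[-0.18,0,-0.62],[-0.16,-0.02,-0.62],[-0.12,-0.06,-0.62],[-0.06,-0.12,-0.62],[0.02,-0.18,-0.62],[0.1,-0.24,-0.62],[0.18,-0.3,-0.62],[0.26,-0.36,-0.62],[0.33,-0.4,-0.62],[0.4,-0.42,-0.62],[0.47,-0.42,-0.62]], twist=[0,0,0,0,0,0,0,0,0,0,0,0,0,0,0,0,0,0,0,0])

```text
t: 93.62
position: [0.5177, 0.0695, 0.2085]
tool_rot: [[0.116, 0.993, 0.0], [0.993, -0.116, 0.0], [0.0, 0.0, -1.0]]
contact_force: [0.5, 0.4, -0.9]
finger_gap: 0.333
grip_force: 125.5
```

servo_tool(xyz=[[0.08,0,0],[0.16,0,0],[0.23,0,0],[0.28,0,0],[0.32,0,0],[0.33,0,0],[0.33,0,0]], twist=[0,0,0,0,0,0,0])

```text
t: 94.5
position: [0.5215, 0.1017, 0.2084]
tool_rot: [[0.116, 0.993, -0.0], [0.993, -0.116, -0.0], [-0.0, -0.0, -1.0]]
contact_force: [0.0, 0.1, -0.5]
finger_gap: 0.33
grip_force: 125.5
```

```bash
python3 -c "
from h import *
st()"
```

```text
pan xy -0.020988013569916933 0.09020714525598955 z 0.2084155361035489 yaw 83.34386251979663 F [ 0.0403  0.0507 -0.5386] gap 0.32988782429650365 125.50151892006397 t 94.5 q [-0.6148  0.2857  0.4118  1.8229 -0.1297  1.0594 -0.2704]
```

servo_tool(xyz=[[0,0,0.08],[0,0,0.2],[0,0,0.34],[0,0,0.48],[0,0,0.57],[0,0,0.62],[0,0,0.62]], twist=[0,0,0,0,0,0,0])

```text
t: 95.38
position: [0.5218, 0.1016, 0.1465]
tool_rot: [[0.116, 0.993, 0.0], [0.993, -0.116, -0.0], [-0.0, 0.0, -1.0]]
contact_force: [-0.3, -0.1, 2.2]
finger_gap: 0.334
grip_force: 125.7
```

servo_tool(xyz=[[-0.06,0,0],[-0.14,0,0],[-0.22,0,0],[-0.3,0,0],[-0.38,0,0],[-0.46,0,0],[-0.54,0,0],[-0.61,0,0],[-0.68,0,0],[-0.75,0,0],[-0.8,0,0],[-0.84,0,0],[-0.84,0,0]], twist=[0,0,0,0,0,0,0,0,0,0,0,0,0])

```text
t: 97.0
position: [0.5118, 0.0176, 0.1465]
tool_rot: [[0.116, 0.993, 0.0], [0.993, -0.116, -0.0], [-0.0, 0.0, -1.0]]
contact_force: [0.3, 0.5, 3.7]
finger_gap: 0.333
grip_force: 126.0
```

servo_tool(xyz=[[0,0,-0.05],[-0.03,0,-0.1],[-0.06,0,-0.15],[-0.09,0,-0.2],[-0.12,0,-0.25],[-0.15,0,-0.3],[-0.18,0,-0.35],[-0.2,0,-0.4],[-0.2,0,-0.5],[-0.2,0,-0.6],[-0.2,0,-0.7],[-0.2,0,-0.8],[-0.2,0,-0.8]], twist=[0,0,0,0,0,0,0,0,0,0,0,0,0])

```text
t: 98.62
position: [0.5101, -0.0014, 0.2273]
tool_rot: [[0.116, 0.993, 0.002], [0.993, -0.116, 0.0], [0.001, 0.002, -1.0]]
contact_force: [0.1, 0.0, -2.2]
finger_gap: 0.334
grip_force: 125.5
```

```bash
python3 -c "
from h import *
st();s=manip.sense();d=np.array([.4513,-.1399])-s['position'][:2];print(d@s['tool_rot'][:2,0],d@s['tool_rot'][:2,1])"
```

```text
pan xy -0.020490860450694214 -0.013535431968023466 z 0.22733694774095659 yaw 83.35935691870274 F [ 0.1429  0.0087 -2.1542] gap 0.3342045186976405 125.47990506514907 t 98.625 q [-0.4657  0.2303  0.4485  1.8467 -0.1123  1.0877 -0.0912]
-0.14437863941153126 -0.04237714259866254
```

Dump once more at the tub, in case a stone came along.

servo_tool(xyz=[[-0.06,-0.02,0],[-0.18,-0.05,0],[-0.32,-0.09,0],[-0.46,-0.13,0],[-0.6,-0.17,0],[-0.72,-0.2,0],[-0.82,-0.23,0],[-0.88,-0.25,0],[-0.9,-0.25,0],[-0.9,-0.25,0]], twist=[0,0,0,0,0,0,0,0,0,0])

```text
t: 99.88
position: [0.4744, -0.0877, 0.2264]
tool_rot: [[0.115, 0.993, 0.0], [0.993, -0.115, 0.0], [0.0, 0.0, -1.0]]
contact_force: [-0.1, -0.2, -2.0]
finger_gap: 0.33
grip_force: 125.5
```

servo_tool(xyz=[[-0.05,-0.02,0],[-0.15,-0.05,0],[-0.27,-0.09,0],[-0.38,-0.12,0],[-0.47,-0.15,0.02],[-0.52,-0.17,0.08],[-0.54,-0.17,0.18],[-0.54,-0.17,0.3],[-0.54,-0.17,0.42],[-0.54,-0.17,0.54],[-0.54,-0.17,0.64],[-0.54,-0.17,0.68],[-0.54,-0.17,0.68]], twist=[0,0,0,0,0,0,0,0,0,0,0,0,0])

```text
t: 101.5
position: [0.451, -0.1396, 0.1582]
tool_rot: [[0.116, 0.993, -0.0], [0.993, -0.116, 0.0], [-0.0, -0.0, -1.0]]
contact_force: [-0.3, 0.6, -0.8]
finger_gap: 0.328
grip_force: 125.5
```

servo_tool(xyz=[[-0.25,0,0],[0.05,0,0],[-0.25,0,0],[0.05,0,0],[-0.25,0,0],[0.05,0,0],[-0.25,0,0],[0.05,0,0],[-0.25,0,0],[0.05,0,0],[-0.25,0,0],[0.05,0,0],[-0.25,0,0],[0.05,0,0],[0,0,0],[0,0,0],[0,0,-0.4],[0,0,-0.8],[0,0,-0.8]], twist=[0,0,0,0,0,0,0,0,0,0,0,0,0,0,0,0,0,0,0])

```text
t: 103.88
position: [0.4529, -0.1408, 0.2412]
tool_rot: [[0.117, 0.993, 0.006], [0.993, -0.117, -0.0], [0.0, 0.006, -1.0]]
contact_force: [1.1, -0.2, -2.5]
finger_gap: 0.332
grip_force: 125.5
```

```bash
python3 -c "
from h import *
st();s=manip.sense();T=C+.05*EX+.222*EY-s['position'][:2];print(T@s['tool_rot'][:2,0],T@s['tool_rot'][:2,1])"
```

```text
pan xy -0.061263547137766494 -0.15855598933767656 z 0.2411789898234406 yaw 83.30115531524059 F [ 1.1425 -0.1641 -2.4567] gap 0.33239841200025877 125.48501187935472 t 103.875 q [-0.2841  0.1496  0.549   1.9109 -0.0886  1.0986  0.183 ]
0.3807473620285182 0.11060449779893582
```

servo_tool(xyz=[[0.48,0.14,0],[0.95,0.28,0],[0.95,0.28,0]], twist=[0,0,0])

```text
t: 104.25
position: [0.4906, -0.0446, 0.2372]
tool_rot: [[0.11, 0.994, -0.001], [0.994, -0.11, 0.001], [0.001, -0.001, -1.0]]
contact_force: [0.1, -0.3, -1.3]
finger_gap: 0.331
grip_force: 125.3
```

servo_tool(xyz=[[0.48,0.14,0],[0.95,0.28,0],[0.95,0.28,0]], twist=[0,0,0])

```text
t: 104.62
position: [0.5291, 0.0459, 0.2371]
tool_rot: [[0.111, 0.994, -0.001], [0.994, -0.111, 0.0], [0.0, -0.001, -1.0]]
contact_force: [0.2, -1.2, -1.0]
finger_gap: 0.327
grip_force: 125.3
```

servo_tool(xyz=[[0.48,0.14,0],[0.95,0.28,0],[0.95,0.28,0]], twist=[0,0,0])

```text
t: 105.0
position: [0.5677, 0.1365, 0.237]
tool_rot: [[0.111, 0.994, -0.001], [0.994, -0.111, 0.0], [0.0, -0.001, -1.0]]
contact_force: [-0.9, -0.2, -1.8]
finger_gap: 0.332
grip_force: 125.4
```

servo_tool(xyz=[[0.48,0.14,0],[0.95,0.28,0],[0.95,0.28,0],[0.95,0.28,0]], twist=[0,0,0,0])

```text
t: 105.5
position: [0.6063, 0.2221, 0.2378]
tool_rot: [[0.118, 0.993, -0.001], [0.993, -0.118, -0.002], [-0.002, -0.001, -1.0]]
contact_force: [0.9, -1.0, -1.3]
finger_gap: 0.331
grip_force: 125.4
```

servo_tool(xyz=[[0,0,0.2],[0,0,0.4],[0,0,0.6],[0,0,0.66],[0,0,0.66]], twist=[0,0,0,0,0])

```text
t: 106.12
position: [0.6064, 0.2234, 0.1727]
tool_rot: [[0.117, 0.993, -0.0], [0.993, -0.117, -0.0], [-0.0, 0.0, -1.0]]
contact_force: [-0.2, 0.0, -0.1]
finger_gap: 0.335
grip_force: 125.4
```

```bash
python3 -c "
from h import *
st()"
```

```text
pan xy 0.04935256826697007 0.22083795132792444 z 0.17273646900478296 yaw 83.25626574760452 F [-0.2026  0.04   -0.0912] gap 0.33543550221638097 125.4270523879677 t 106.125 q [-0.6753  0.5083  0.3642  1.5806 -0.1964  1.0893 -0.3796]
```

servo_tool(xyz=[[-0.06,0,0],[-0.12,0,0],[-0.12,0,0]], twist=[0,0,0])

```text
t: 106.5
position: [0.6053, 0.2119, 0.173]
tool_rot: [[0.117, 0.993, 0.001], [0.993, -0.117, -0.0], [0.0, 0.001, -1.0]]
contact_force: [-0.2, -0.5, -0.4]
finger_gap: 0.333
grip_force: 125.4
```

servo_tool(xyz=[[-0.03,0,0],[-0.03,0,0]], twist=[0,0])

```text
t: 106.75
position: [0.6046, 0.2097, 0.1724]
tool_rot: [[0.116, 0.993, 0.0], [0.993, -0.116, -0.0], [-0.0, 0.0, -1.0]]
contact_force: [-0.4, 0.1, -1.2]
finger_gap: 0.332
grip_force: 125.4
```

servo_tool(xyz=[[-0.03,0,0],[-0.03,0,0]], twist=[0,0])

```text
t: 107.0
position: [0.6043, 0.2068, 0.1724]
tool_rot: [[0.116, 0.993, 0.0], [0.993, -0.116, -0.0], [-0.0, 0.0, -1.0]]
contact_force: [0.1, 1.0, 0.2]
finger_gap: 0.331
grip_force: 125.4
```

servo_tool(xyz=[[-0.04,0,-0.02],[-0.08,0,-0.06],[-0.12,0,-0.08],[-0.12,0,-0.08]], twist=[0,0,0,0])

```text
t: 107.5
position: [0.6035, 0.1968, 0.1811]
tool_rot: [[0.115, 0.993, 0.002], [0.993, -0.115, 0.003], [0.003, 0.002, -1.0]]
contact_force: [1.0, 5.2, -2.7]
finger_gap: 0.337
grip_force: 125.0
```

servo_tool(xyz=[[-0.04,0,-0.03],[-0.08,0,-0.05],[-0.12,0,-0.08],[-0.12,0,-0.08]], twist=[0,0,0,0])

```text
t: 108.0
position: [0.6016, 0.1853, 0.1889]
tool_rot: [[0.115, 0.993, 0.001], [0.993, -0.115, 0.003], [0.003, 0.001, -1.0]]
contact_force: [1.7, 6.9, -2.1]
finger_gap: 0.333
grip_force: 125.2
```

servo_tool(xyz=[[-0.05,0,-0.03],[-0.1,0,-0.05],[-0.13,0,-0.06],[-0.13,0,-0.06]], twist=[0,0,0,0])

```text
t: 108.5
position: [0.6, 0.1705, 0.1947]
tool_rot: [[0.116, 0.993, 0.0], [0.993, -0.116, 0.001], [0.001, 0.0, -1.0]]
contact_force: [0.2, 4.8, -1.4]
finger_gap: 0.331
grip_force: 126.1
```

servo_tool(xyz=[[0.1,0,0],[0.2,0,0],[0.2,0,-0.3],[0.2,0,-0.65],[0.2,0,-0.65]], twist=[0,0,0,0,0])

```text
t: 109.12
position: [0.604, 0.1904, 0.2621]
tool_rot: [[0.116, 0.993, 0.005], [0.993, -0.116, 0.001], [0.001, 0.004, -1.0]]
contact_force: [-0.1, -0.6, -1.5]
finger_gap: 0.334
grip_force: 126.1
```

```bash
python3 -c "
from h import *
st();s=manip.sense();T=np.array([.4405,.4306])-s['position'][:2];print(T@s['tool_rot'][:2,0],T@s['tool_rot'][:2,1],s['position'])"
```

```text
pan xy 0.05070488095250954 0.1878012109222648 z 0.26212027367730784 yaw 83.3505078042198 F [-0.1288 -0.5605 -1.4641] gap 0.3337740908935276 126.1249359883368 t 109.125 q [-0.6526  0.4183  0.3912  1.4957 -0.1632  1.2552 -0.3579]
0.21962823253428107 -0.1901648562685149 [0.604  0.1904 0.2621]
```

servo_tool(xyz=[[0.2,-0.42,0],[0.61,-0.85,0],[0.61,-0.85,0]], twist=[0,0,0])

```text
t: 109.5
position: [0.5209, 0.2658, 0.2582]
tool_rot: [[0.107, 0.994, -0.003], [0.994, -0.107, 0.001], [0.001, -0.003, -1.0]]
contact_force: [-0.1, 0.3, -1.2]
finger_gap: 0.331
grip_force: 126.0
```

servo_tool(xyz=[[0.3,-0.42,0],[0.61,-0.84,0],[0.61,-0.84,0],[0.61,-0.84,0],[0.61,-0.84,0],[0.61,-0.84,0],[0.61,-0.84,0],[0.61,-0.84,0],[0.61,-0.84,0],[0.61,-0.84,0],[0.61,-0.84,0],[0.61,-0.84,0]], twist=[0,0,0.531,0.531,0.531,0.531,0.531,0.531,0.531,0.531,0.531,0.531])

```text
t: 111.0
position: [0.4485, 0.3305, 0.2586]
tool_rot: [[0.978, -0.211, -0.0], [-0.211, -0.978, -0.002], [-0.0, 0.002, -1.0]]
contact_force: [0.1, -0.0, -1.3]
finger_gap: 0.336
grip_force: 125.9
```

```bash
python3 -c "
from h import *
st();s=manip.sense();T=np.array([.4405,.4306])-s['position'][:2];print(T@s['tool_rot'][:2,0],T@s['tool_rot'][:2,1],s['position'],s['tool_rot'][:,0])"
```

```text
pan xy -0.11986043099505886 0.30907808430054856 z 0.2586483963133636 yaw -12.174167398246237 F [ 0.0967 -0.005  -1.2671] gap 0.336406177727211 125.9369076602161 t 111.0 q [-1.2197  0.3122  0.6524  1.7    -0.2003  1.1987 -2.3003]
-0.028887686116802366 -0.09616438583021784 [0.4485 0.3305 0.2586] [ 0.9775 -0.2109 -0.0001]
```

servo_tool(xyz=[[-0.29,-0.4,0],[-0.29,-0.8,0],[-0.29,-0.96,0],[-0.29,-0.96,0.25],[-0.29,-0.96,0.48],[-0.29,-0.96,0.48],[-0.29,-0.96,0.48]], twist=[0,0,0,0,0,0,0])

```text
t: 111.88
position: [0.4413, 0.4305, 0.2123]
tool_rot: [[0.977, -0.211, 0.001], [-0.211, -0.977, 0.0], [0.001, -0.0, -1.0]]
contact_force: [0.3, 0.5, -0.9]
finger_gap: 0.334
grip_force: 126.0
```

servo_tool(xyz=[[0.15,0,0],[0.3,0,0],[0.3,0,0]], twist=[0,0,0])

```text
t: 112.25
position: [0.4722, 0.4232, 0.2118]
tool_rot: [[0.977, -0.214, 0.002], [-0.214, -0.977, -0.0], [0.002, -0.0, -1.0]]
contact_force: [0.5, 0.3, -0.8]
finger_gap: 0.335
grip_force: 126.0
```

servo_tool(xyz=[[0.15,0,0],[0.3,0,0],[0.3,0,0]], twist=[0,0,0])

```text
t: 112.62
position: [0.501, 0.4169, 0.2114]
tool_rot: [[0.977, -0.214, 0.001], [-0.214, -0.977, -0.001], [0.001, 0.001, -1.0]]
contact_force: [-0.1, -0.6, -1.0]
finger_gap: 0.335
grip_force: 126.0
```

```bash
python3 -c "
from h import *
st();s=manip.sense();T=np.array([.521,.412])-s['position'][:2];print(T@s['tool_rot'][:2,0],T@s['tool_rot'][:2,1],s['position'],s['moment'])"
```

```text
pan xy -0.07763124990867984 0.4009740727010002 z 0.21135428594729722 yaw -12.356380755314747 F [-0.1033 -0.551  -1.0484] gap 0.3346712172198556 125.99624253809452 t 112.625 q [-1.1596  0.5175  0.6013  1.5289 -0.305   1.19   -2.2921]
0.020622953752856613 0.0005387627186576316 [0.501  0.4169 0.2114] [ 0.0012 -0.0128 -0.0065]
```

Clear of contact so far. Move in the rest of the way and lower onto the arm.

servo_tool(xyz=[[0.1,0,0],[0.2,0,0],[0.2,0,0],[0.2,0,0.06],[0.2,0,0.12],[0.2,0,0.15],[0.2,0,0.15]], twist=[0,0,0,0,0,0,0])

```text
t: 113.5
position: [0.5184, 0.4139, 0.1961]
tool_rot: [[0.977, -0.212, -0.0], [-0.212, -0.977, -0.0], [-0.0, 0.0, -1.0]]
contact_force: [0.8, 0.1, -1.2]
finger_gap: 0.333
grip_force: 126.0
```

servo_tool(xyz=[[0,0,0.02],[0,0,0.02]], twist=[0,0])

```text
t: 113.75
position: [0.5187, 0.4139, 0.1944]
tool_rot: [[0.977, -0.212, -0.0], [-0.212, -0.977, -0.0], [-0.0, 0.0, -1.0]]
contact_force: [0.2, 0.2, -1.2]
finger_gap: 0.336
grip_force: 126.0
```

servo_tool(xyz=[[0,0,0.02],[0,0,0.02]], twist=[0,0])

```text
t: 114.0
position: [0.5187, 0.4138, 0.1923]
tool_rot: [[0.977, -0.212, -0.0], [-0.212, -0.977, -0.0], [-0.0, 0.0, -1.0]]
contact_force: [0.3, -0.7, -0.9]
finger_gap: 0.336
grip_force: 126.0
```

servo_tool(xyz=[[0,0,0.02],[0,0,0.02]], twist=[0,0])

```text
t: 114.25
position: [0.5187, 0.4138, 0.1902]
tool_rot: [[0.977, -0.212, -0.0], [-0.212, -0.977, -0.0], [-0.0, 0.0, -1.0]]
contact_force: [0.7, -0.5, -1.0]
finger_gap: 0.33
grip_force: 126.0
```

servo_tool(xyz=[[0,0,0.02],[0,0,0.02]], twist=[0,0])

```text
t: 114.5
position: [0.5189, 0.414, 0.1891]
tool_rot: [[0.977, -0.212, 0.0], [-0.212, -0.977, 0.001], [0.0, -0.001, -1.0]]
contact_force: [-1.4, -0.1, 3.7]
finger_gap: 0.334
grip_force: 127.2
```

servo_tool(xyz=[[0,0,0.015],[0,0,0.015]], twist=[0,0])

```text
t: 114.75
position: [0.5191, 0.4141, 0.1888]
tool_rot: [[0.977, -0.212, 0.001], [-0.212, -0.977, 0.002], [0.001, -0.002, -1.0]]
contact_force: [-4.9, -2.7, 13.3]
finger_gap: 0.333
grip_force: 128.1
```

servo_tool(xyz=[[0,0,-0.02],[0,0,-0.02],[0,0,-0.02]], twist=[0,0,0])

```text
t: 115.12
position: [0.5189, 0.414, 0.1891]
tool_rot: [[0.977, -0.212, 0.0], [-0.212, -0.977, 0.0], [0.0, -0.0, -1.0]]
contact_force: [-1.4, -0.6, 4.8]
finger_gap: 0.336
grip_force: 126.4
```

servo_tool(xyz=[[0,0,0],[0,0,0],[0,0,0],[0,0,0],[0,0,0],[0,0,0],[0,0,0],[0,0,0]], twist=[0,0,0,0,0,0,0,0], gripper=1)

```text
t: 116.12
position: [0.5187, 0.4139, 0.1889]
tool_rot: [[0.977, -0.212, 0.0], [-0.212, -0.977, 0.0], [-0.0, -0.0, -1.0]]
contact_force: [-0.2, 0.8, 0.0]
finger_gap: 0.999
grip_force: 0.0
```

servo_tool(xyz=[[0,0,-0.15],[0,0,-0.35],[0,0,-0.6],[0,0,-0.9],[0,0,-1],[0,0,-1]], twist=[0,0,0,0,0,0])

```text
t: 116.88
position: [0.519, 0.414, 0.2895]
tool_rot: [[0.977, -0.212, 0.001], [-0.212, -0.977, 0.001], [0.001, -0.001, -1.0]]
contact_force: [-0.1, -0.8, -1.2]
finger_gap: 1.002
grip_force: 0.0
```

servo_tool(xyz=[[0,0,-0.3],[0,0,-0.6],[0,0,-0.6],[0,0,-0.6],[0,0,-0.6],[0,0,-0.6],[0,0,-0.6],[0,0,-0.6],[0,0,-0.6],[0,0,-0.6],[0,0,-0.6],[0,0,-0.6],[0,0,-0.6],[0,0,-0.6],[0,0,-0.6],[0,0,-0.6],[0,0,-0.6],[0,0,-0.6],[0,0,-0.6],[0,0,-0.6]], twist=[0,0,0,0,0,0,0,0,0,0,0,0,0,0,0,0,0,0,0,0])

```text
t: 119.38
position: [0.5187, 0.4139, 0.3489]
tool_rot: [[0.977, -0.212, 0.0], [-0.212, -0.977, 0.0], [0.0, -0.0, -1.0]]
contact_force: [-0.3, 1.4, -0.3]
finger_gap: 0.995
grip_force: 0.0
```

servo_tool(xyz=[[0,0,0],[0,0,0],[0,0,0],[0,0,0],[0,0,0],[0,0,0],[0,0,0],[0,0,0],[0,0,0],[0,0,0],[0,0,0],[0,0,0],[0,0,0],[0,0,0],[0,0,0],[0,0,0],[0,0,0],[0,0,0],[0,0,0],[0,0,0]], twist=[0,0,0,0,0,0,0,0,0,0,0,0,0,0,0,0,0,0,0,0])

```text
t: 121.88
position: [0.5187, 0.4139, 0.3489]
tool_rot: [[0.977, -0.212, 0.0], [-0.212, -0.977, 0.0], [0.0, -0.0, -1.0]]
contact_force: [-0.0, -0.1, 0.8]
finger_gap: 1.0
grip_force: 0.0
```

servo_tool(xyz=[[0,0,0],[0,0,0],[0,0,0],[0,0,0],[0,0,0],[0,0,0],[0,0,0],[0,0,0],[0,0,0],[0,0,0],[0,0,0],[0,0,0],[0,0,0],[0,0,0],[0,0,0],[0,0,0],[0,0,0],[0,0,0],[0,0,0],[0,0,0]], twist=[0,0,0,0,0,0,0,0,0,0,0,0,0,0,0,0,0,0,0,0])

```text
t: 124.38
position: [0.5187, 0.4139, 0.3489]
tool_rot: [[0.977, -0.212, 0.0], [-0.212, -0.977, 0.0], [0.0, -0.0, -1.0]]
contact_force: [-1.3, 1.0, -0.2]
finger_gap: 0.997
grip_force: 0.0
```

servo_tool(xyz=[[0,0,0],[0,0,0],[0,0,0],[0,0,0],[0,0,0],[0,0,0],[0,0,0],[0,0,0],[0,0,0],[0,0,0],[0,0,0],[0,0,0],[0,0,0],[0,0,0],[0,0,0],[0,0,0],[0,0,0],[0,0,0],[0,0,0],[0,0,0]], twist=[0,0,0,0,0,0,0,0,0,0,0,0,0,0,0,0,0,0,0,0])

```text
t: 126.88
position: [0.5187, 0.4139, 0.3489]
tool_rot: [[0.977, -0.212, 0.0], [-0.212, -0.977, 0.0], [0.0, -0.0, -1.0]]
contact_force: [-0.2, -0.9, 0.6]
finger_gap: 0.996
grip_force: 0.0
```

```bash
python3 -c "
from rig import manip
print(manip.job_done())"
```

```text
the job is handed in; nothing more can be done
None
```

The job is handed in at about 127 s, but not fully confirmed: two stones were seen in the tub, while the other four were tipped in after the 200 camera calls ran out; the dial reaching its stop and the scoop hanging on its hook were judged by force only.

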